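# Close and clamp an anaerobic culture jar

## Robot

A 6-joint arm with a two-finger parallel gripper is mounted at the origin on the work surface. World frame = base frame: x ahead of the robot, y to its left, z up, the work surface at z = 0. Lengths are in m, angles in rad, forces in N, time in s.
With the tool pointing down it reaches from about 0.3 to 0.775 m from the base axis. Payload 14.6 kg.
Tool frame: the origin (TCP) lies midway between the tips of the shut fingers; the grasp point (between the pads) lies 19 mm behind it (ctrl.tcp_to_grasp is the z of the grasp point in the tool frame, in m); z points along the fingers, y is the line along which they close (so a half turn about z gives the same grasp; the last joint's range is limited). The gripper opens to 94 mm and grips with 3 to 60 N. Pads are 16 mm wide; open, the fingers measure 119 mm over their backs; the gripper's body (75 mm by 177 mm) begins 78 mm behind the grasp point.
Start: joints at [-1.334, 0.3, 1.521, -0, 1.321, -0.067], TCP at [0.165, -0.525, 0.205] pointing down, gripper open.
Joint ranges: [-3.03, 3.03], [-0.79, 2.21], [0.23, 2.52], [-1.04, 4.18], [0, 3.07], [-2.55, 2.55]. Speed limits (rad/s): [2.22, 2.22, 2.57, 3.14, 3.14, 3.14].

## Interface

Orientations are given as a unit quaternion [x, y, z, w].
In Python, from plant import ctrl, viewer, finder gives the robot as it stands.
- The arm moves only by the tool carry_out, never from a script. Its argument "increments" is a list of rows, each a list of 3 entries, a list of its own where there are three numbers: the opening in per cent of the stroke, from 0 (shut) to 100 (fully open), then the shift along the tool's x, y, z each as a share of 30 cm, from -1 to 1, then the turn, a rotation vector about the tool's x, y, z each as a share of 4 degrees, from -1 to 1. In form: [[grip, [tx, ty, tz], [rx, ry, rz]], ...]. A call has 1 to 5 rows; each row shifts and turns the commanded pose from where the row before left it, along the tool's axes as they then stand; what a row does not reach is not made up. A row lasts 1/10 s, in which the tool goes at most 50 mm and 8.59 degrees, less where a joint would pass 70% of its speed; a pose out of reach is approached as far as the arm can. A call with a number of a shift or a turn outside -1 to 1 is refused whole. A call with a gripper value outside its range is refused whole. The fingers move at their own pace and stop on an object; "newtons" is the grip in N (left out, the last holds). Time passes only in rows, so rows that do not move let the fingers close. It gives the time, the measured TCP pose, the force, the opening and the grip force at its end, in the units of the state.
- ctrl.get_obs(): the state, without advancing time (a new reading comes with each control period).
- viewer.camera(name): name is "scene" or "top" or "wrist"; returns a dict with "image" (400x640x3 uint8, red, green, blue), "mtx" (3x3 intrinsics, pixels), "D" ([k1, k2, p1, p2, k3] as OpenCV has them; the pictures are not rectified), "view" (4x4, takes a point from world to camera coordinates). Camera axes: x right, y down, z forward; pixel columns grow to the right and rows downward; lengths in m; the calibration is good to about 2 mm. A picture is of the moment at which its call begins. There is no depth.
- ctrl.hand_in(): hands the job in; it is judged then, once.
Trained networks look in the newest picture that a camera, given by its name, has taken for a name from the list of things; names that differ only in an ending like _2 or _b are one class to them, and where a whole thing is asked for, a point or a joint stands for the part that bears it (a point fixed in the world has none). Each returns a list of dicts, best first, with "confidence" (0 to 1); they miss things now and then, are a little off and sometimes report something else, mostly with a low value. They report only what shows in the picture. A call takes as long as a camera call. They do not tell look-alikes from the thing itself.
- finder.find_in(label, camera): "point" ([x, y, z] in m, in the coordinates of the camera as it stood for that picture, good to about 4 mm: the middle of the surface that is visible of it).
The state is a dict: "t": time; "joint_positions": joint angles; "dq": joint speeds; "tau": joint torques, N m; "position": TCP position; "tcp_rot": TCP orientation; "ft_force": force on the tool from outside, world axes, zero at the start; "torque": the same for the moment, N m; "width": finger opening in m; "grasp_force": force on a finger pad.
Only numpy, scipy, OpenCV 4.12 (cv2) and the standard library are available. Lean on these libraries where they do the work, as an engineer would, in place of code of your own. Each camera call takes 0.05 s, during which the arm holds its last target. There are 200 camera calls.

## Task

Put the large steel lid on the open culture jar, swing the clamp bridge all the way in until it stops over the lid, and turn the black knob clockwise until its foot bears down on the lid and the knob slips and clicks. Stop after one to three clicks and let go, with the foot still pressing; leave everything else on the bench where it is.

Things in the scene. Friction and masses are not known exactly. Their poses are not given: they have to be found in the camera images.
- stand: Fixed clamp stand: blue base plate (260 x 150 x 12 mm) carrying an open steel jar (outer diameter 124, inner 114, rim 112 above the bench) and a steel post 28 mm thick. Origin: on the bench under the jar's axis; z up; x points from the jar's axis to the post's axis, 125 mm away. White dishes in the jar stay well below the rim.
- jar_seat (a point): Point on the jar's axis 104 mm above the bench: where the lid's origin lies when the lid sits properly on the rim.
- lid: Large loose lid, 0.3 kg: black plug (diameter 104, 8 mm deep, 5 mm to spare all round in the jar's mouth), steel plate (132 across, 10 thick), central steel boss (40 across, 36 tall) to grip it by and for the foot to press on. Origin: centre of the plug's underside; z up; boss 18 to 54 mm above it. Starts on the bench, plug down, in one of two places (the small lid in the other).
- small_lid: Bystander: lid of another jar, same shape but a plate 90 mm in diameter. Does not belong on this jar. Origin: centre of its underside.
- bridge (a joint): Swing of the aluminium clamp bridge about the post, rad. 0 = closed against its stop, foot and knob over the jar's axis; it starts parked open at 1.15 to 1.6. It opens counter-clockwise seen from above and closes clockwise, the same way as the knob tightens. It stays where it is left (friction 0.25 N m, about 2 N at the knob).
- post_top (a point): Top of the post, on the bridge's swing axis, 207 mm above the bench; axes as the stand's. At bridge angle a the knob's axis lies at x = -125 cos a, y = -125 sin a mm from here. The bridge is a bar 34 mm wide, 186 to 202 mm above the bench. Swing it by gripping the knob and carrying it round the arc, turning the hand with it, or by pushing the bridge.
- foot: Round rubber foot, 32 mm in diameter, under the bridge below the knob; origin: centre of its underside, 174 mm above the bench with the screw fully up. It moves down 6 mm per rad of the collar until it meets the lid, then squeezes up elastically (about 7 N per mm). The seated lid's boss top is 158 mm above the bench; the foot starts 5 to 10 mm above that.
- collar (a joint): Turn of the screw's steel collar (60 mm disc with a small tab, below the knob), rad: 0 = foot fully up, grows clockwise seen from above, to 4.2 at most; the foot meets the seated lid near 2.7 and is fully pressed, so that the knob slips, near 3.3 to 3.5 (it springs back about 0.3 when let go, still pressing). Starts between 0.95 and 1.85. Friction 0.11 N m.
- knob (a joint): Turn of the knob relative to the collar, rad, growing clockwise: near 0 while the knob carries the collar round; once the foot bears on the lid the knob slips (at about 0.25 N m) and clicks every 0.52 rad, a sprung roller on the collar jumping between the knob's 12 ridges. Turned counter-clockwise, the knob carries the collar back and loosens the foot.
- knob_grip (a point): On the knob's axis at the height to grip it, 245 mm above the bench. Black knob: ridged disc 60 mm across, its top 223 mm above the bench, and on it an upright grip bar 80 mm long, 18 thick, reaching 259 mm above the bench. x axis: along the bar, towards the white line on its top. The knob keeps its height as it turns.
- dish_stack: Bystander: stack of four white culture dishes, 90 mm in diameter, 60 tall, loose. Origin: centre of its underside.
- media_bottle: Bystander: amber bottle with a blue cap, 80 mm in diameter, 170 tall, loose. Origin: centre of its underside.
- wash_bottle: Bystander: white bottle, 66 mm in diameter, 180 tall, loose. Origin: centre of its underside.
- beaker: Bystander: glass beaker, 72 mm across, 90 tall, loose. Origin: centre of its underside.
- spatula: Bystander: spatula with a wooden handle, 180 mm long, lying loose. Origin: under its middle.
- marker: Bystander: black marker pen, 130 mm long, lying loose. Origin: under its middle.
- jar_a: Bystander: small glass jar, 56 mm in diameter, 70 tall, loose in the white tray. Origin: centre of its underside.
- jar_b: Bystander: second such jar in the same tray. Origin: centre of its underside.
Mind the look-alikes: they are no part of the job. Leave any orange look-alike of the lid alone.

How it is judged:
On the way, in this order (a step that is already met when the one before it is completed fails the run):
1. the large lid sits flat on the jar's rim, plug in the mouth (horizontal distance between lid and jar_seat below 0.008 m and z of lid in the frame of jar_seat between -0.004 and 0.003 m and angle between lid's own z axis and vertical below 0.05 rad), for 0.2 s.
2. the bridge is swung in to its stop, over the seated lid (value of joint bridge below 0.06 rad and horizontal distance between lid and jar_seat below 0.008 m and angle between lid's own z axis and vertical below 0.05 rad), for 0.2 s.
3. the foot bears on the lid and the knob has clicked at least once (value of joint knob above 0.32 rad and contact force between foot and lid above 3 N and value of joint bridge below 0.06 rad), for 0.1 s.
At the end, for the whole second after the job is handed in: The large lid sits flat on the jar (within 8 mm of its axis, 3 mm in height, 0.05 rad level), the bridge is closed to within 0.06 rad of its stop, the foot presses on the lid with more than 3 N, and the knob has slipped one to three clicks (knob between 0.32 and 1.8 rad) (all of step 1 and all of step 3 and value of joint knob below 1.8 rad); the robot touches nothing.
It fails at once if the knob is turned on past three clicks (value of joint knob above 1.85 rad).
It fails at once if any bystander (small lid, dishes, bottles, beaker, spatula, marker, small jars) is pushed from its place by more than 30 mm or knocked over (distance of any of small_lid, dish_stack, media_bottle, wash_bottle, beaker, spatula, marker, jar_a, jar_b from where it was at the start of the episode above 0.03 m or angle between any of media_bottle, wash_bottle, beaker, small_lid, dish_stack, jar_a, jar_b's own z axis and vertical above 0.5 rad).
It also fails if it takes over 72 s, if anything falls off the work surface, if the arm or the gripper's body presses on something with over 40 N, if the wrist force passes 120 N, or if a joint passes its speed limit or range.

## Working session

There is one attempt and no reset: what is moved stays moved. The work goes in short steps, Python scripts to look and compute and a tool call to move; the robot and the scene stay as the last step left them, time stands still between calls to the robot, and variables do not carry over. Pictures are saved under pics/ and viewed, at most 11 in all, crops included, and the job is handed in when it is done.

Besides the shell and the picture viewer there is one more tool, called after "Request:" as a command line: name --argument value ..., lists and objects as JSON in quotes. carry_out: Moves the arm, as the interface text tells. Shift numbers are shares of 30 cm and turn numbers shares of 4 degrees, none past 1 either way. Its arguments: {"type":"object","properties":{"increments":{"type":"array","items":{"type":"array"}},"newtons":{"type":"number"}},"required":["increments"]}

```bash
mkdir -p pics; ls
cat > h.py <<'E'
import numpy as np, cv2
from plant import ctrl, viewer, finder
from scipy.spatial.transform import Rotation as R
def cam(n,save=None):
    c=viewer.camera(n)
    if save: cv2.imwrite('pics/'+save,c['image'][:,:,::-1])
    return c
def find(l,n,c):
    V=np.array(c['view']); o=[]
    for d in finder.find_in(l,n):
        p=np.linalg.inv(V)@np.r_[d['point'],1]; o.append((round(d['confidence'],2),np.round(p[:3],3).tolist()))
    return o
def ray(c,uv,z):
    V=np.array(c['view']);n=cv2.undistortPoints(np.array([[uv]],float),np.array(c['mtx']),np.array(c['D']))[0,0]
    Ri=V[:3,:3].T; o=-Ri@V[:3,3]; d=Ri@np.r_[n,1]; return o+d*(z-o[2])/d[2]
def proj(c,p):
    V=np.array(c['view']); r,_=cv2.Rodrigues(V[:3,:3])
    return cv2.projectPoints(np.array(p,float).reshape(-1,1,3),r,V[:3,3],np.array(c['mtx']),np.array(c['D']))[0][:,0]
E
python3 - <<'E'
from h import *
for n in ['top','scene']:
    c=cam(n,n+'0.png'); print(n)
    for l in ['stand','lid','small_lid','bridge','foot','collar','knob','dish_stack','media_bottle','wash_bottle','beaker','spatula','marker','jar_a']:
        print(l,find(l,n,c)[:3])
print(ctrl.get_obs(), ctrl.tcp_to_grasp)
E
```

```text
pics
top
stand []
lid [(0.79, [0.237, 0.392, 0.021]), (0.7, [0.371, 0.613, 0.013]), (0.69, [0.46, 0.264, 0.018])]
small_lid [(0.79, [0.595, 0.26, 0.014]), (0.63, [0.545, -0.049, 0.053])]
bridge [(0.77, [0.577, -0.131, 0.199])]
foot [(0.21, [0.547, -0.05, 0.05]), (0.19, [0.46, 0.266, 0.017])]
collar [(0.58, [0.56, -0.157, 0.249]), (0.18, [0.458, 0.266, 0.02])]
knob [(0.69, [0.557, -0.156, 0.247])]
dish_stack [(0.84, [0.455, -0.315, 0.06])]
media_bottle [(0.66, [0.356, -0.424, 0.114])]
wash_bottle [(0.74, [0.768, 0.044, 0.12]), (0.72, [0.548, -0.049, 0.055])]
beaker [(0.72, [0.652, 0.428, 0.049]), (0.64, [0.558, -0.155, 0.247])]
spatula [(0.7, [0.635, -0.451, 0.076])]
marker [(0.59, [0.334, -0.305, 0.016])]
jar_a [(0.68, [0.547, -0.46, 0.072]), (0.66, [0.636, -0.453, 0.075])]
scene
stand [(0.74, [0.588, -0.083, 0.04])]
lid [(0.86, [0.279, 0.215, 0.016]), (0.83, [0.379, 0.599, 0.018]), (0.8, [0.472, 0.245, 0.016])]
small_lid [(0.8, [0.613, 0.244, 0.022]), (0.47, [0.565, -0.48, 0.072]), (0.23, [0.413, 0.438, 0.002])]
bridge [(0.6, [0.584, -0.167, 0.207])]
foot []
collar [(0.73, [0.57, -0
[... 420 characters left out ...]
sitions': array([-1.33357075e+00,  2.99947343e-01,  1.52099047e+00, -3.05805586e-05,
        1.32065635e+00, -6.65697436e-02]), 'dq': array([-4.73319000e-04, -1.30403817e-03, -5.76144907e-05, -1.20666314e-03,
       -1.25403794e-04, -3.17294397e-04]), 'tau': array([ 6.98581221e-05, -5.31659031e+01, -3.52915156e+01,  7.08453404e-02,
        2.12567335e-02, -1.30596624e-05]), 'position': array([ 0.16453566, -0.52481731,  0.20542364]), 'tcp_rot': array([ 9.88485142e-01,  1.51317957e-01, -1.48246465e-05,  5.12738486e-07]), 'ft_force': array([-0.10344605, -0.54135651, -0.60554445]), 'torque': array([-0.02584336,  0.0386255 , -0.00938229]), 'grasp_force': 0.0, 'width': 0.09396464687590922} -0.0188
```

View pics/top0.png

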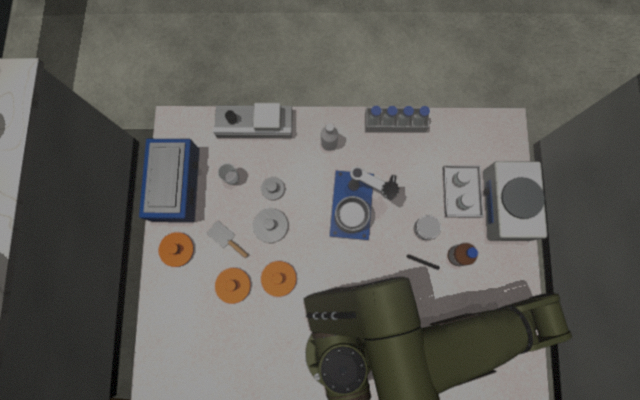

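View pics/scene0.png

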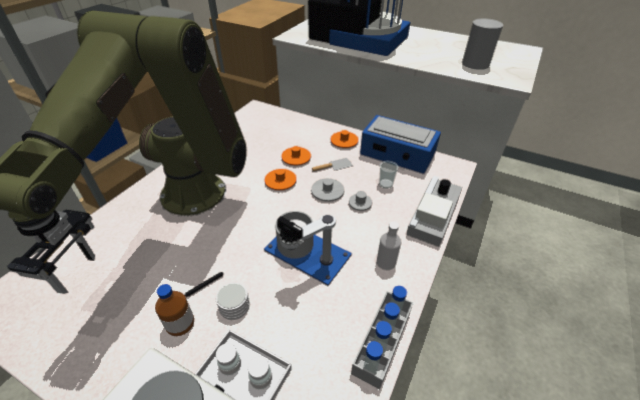

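The top view shows the large lid at (270,225), the small lid at (273,188), the jar at (352,213), the post near (357,175), and the knob at (391,186). There are orange look-alikes on the left. The scene view agrees.

Run:
```python
from h import *
a=cv2.imread('pics/top0.png')[140:260,230:430]; b=cv2.imread('pics/scene0.png')[165:285,240:440]
o=np.vstack([cv2.resize(a,None,fx=4,fy=2.5*1.6,interpolation=cv2.INTER_CUBIC)[:300*2],])
cv2.imwrite('pics/topz.png',o); cv2.imwrite('pics/scz.png',cv2.resize(b,None,fx=4,fy=4,interpolation=cv2.INTER_CUBIC))
c=cam('top');s=cam('scene')
print('lid',ray(c,(270,225.5),.018),ray(s,(327,189.5),.018))
print('jar',ray(c,(352,213.5),.112),'knob',ray(c,(391,186),.245),ray(s,(292,231),.25))
V=np.array(c['view']);print(-V[:3,:3].T@V[:3,3]);V=np.array(s['view']);print(-V[:3,:3].T@V[:3,3])
w=cam('wrist');W=np.array(w['view']);o=ctrl.get_obs();
T=np.eye(4);T[:3,:3]=R.from_quat(o['tcp_rot']).as_matrix();T[:3,3]=o['position']
print('cam in tool',np.round(np.linalg.inv(T)@np.linalg.inv(W),3)); print(w['mtx'],w['D'])
print(np.round(T,3))
```

```text
lid [0.46038606 0.26299924 0.018     ] [0.46513794 0.25445178 0.018     ]
jar [ 0.49357061 -0.04022755  0.112     ] knob [ 0.56430878 -0.15996995  0.245     ] [ 0.57850023 -0.17763805  0.25      ]
[0.24839986 0.05676719 1.60717619]
[ 0.95061961 -0.72931338  0.97343586]
cam in tool [[ 0.    -0.966 -0.258  0.075]
 [ 1.     0.     0.001 -0.001]
 [-0.001 -0.258  0.966 -0.179]
 [ 0.     0.     0.     1.   ]]
[[294.4186872    0.         318.202348  ]
 [  0.         294.4186872  198.93253462]
 [  0.           0.           1.        ]] [0.00890111 0.         0.         0.         0.        ]
[[ 0.954  0.299 -0.     0.165]
 [ 0.299 -0.954  0.    -0.525]
 [-0.    -0.    -1.     0.205]
 [ 0.     0.     0.     1.   ]]
```

View pics/topz.png

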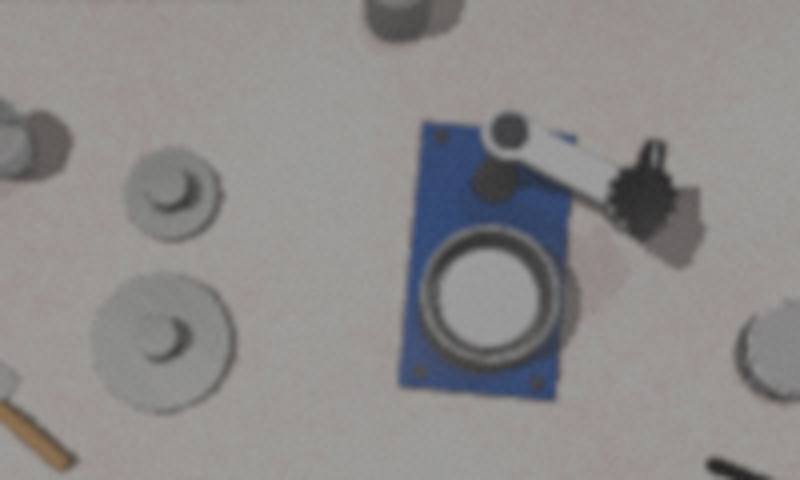

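View pics/scz.png

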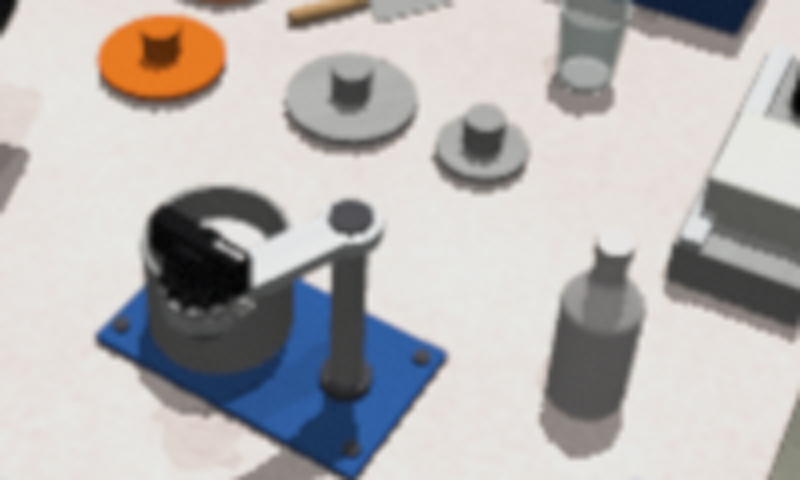

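The top crop (scale 4, offset 230,140) shows the lid plate centre at (163,343), the jar rim centre at (490,297), the post top at (511,131), and the knob disc at (643,200) with its bar pointing up towards (655,145). The scene crop shows the bar's white line at its right end (235,250).

```bash
cat >> h.py <<'E'
def pose():
    o=ctrl.get_obs();return np.array(o['position']),R.from_quat(o['tcp_rot'])
def plan(p,yaw,rows=None):
    """deltas from current pose to tcp p, tool down, tool x at world yaw: total shift in tool axes (shares of 30cm), turn (shares of 4deg)"""
    q,r=pose(); X=np.array([np.cos(yaw),np.sin(yaw),0]);Z=np.array([0,0,-1.]);M=np.c_[X,np.cross(Z,X),Z]
    d=r.inv().apply(np.array(p)-q)/.3; t=(r.inv()*R.from_matrix(M)).as_rotvec(degrees=True)/4
    print('now',np.round(q,4),'yaw',np.round(np.arctan2(*r.as_matrix()[[1,0],0]),3),'t',ctrl.get_obs()['t']);print('shift',np.round(d,4),'mm',np.round(d*300,1),'turn',np.round(t,3),flush=True)
E
python3 - <<'E'
from h import *
c=cam('top')
f=lambda u,v:(230+u/4,140+v/4)
L=ray(c,f(163,343),.018);J=ray(c,f(490,297),.112);P=ray(c,f(511,131),.207);K=ray(c,f(643,200),.22);B=ray(c,f(655,145),.259)
print(L,J,P,K,B,np.linalg.norm((P-J)[:2]),np.arctan2(*(P-J)[[1,0]]),np.linalg.norm((P-K)[:2]))
plan([.46,.26,.2],0)
E
```

```text
[0.45946285 0.26013217 0.018     ] [ 0.49088194 -0.04199567  0.112     ] [ 0.61836831 -0.05416382  0.207     ] [ 0.55640503 -0.16281583  0.22      ] [ 0.59378781 -0.16743179  0.259     ] 0.1280657572026594 -0.09515839077592318 0.12507880431343174
now [ 0.1645 -0.5248  0.2054] yaw 0.304 t 1.7
shift [ 1.7224 -2.2016  0.0181] mm [ 516.7 -660.5    5.4] turn [-0.    -0.     4.352]
```

Request:
carry_out --increments '[[100,[0,0,-0.15],[0,0,-1]],[100,[0,0,-0.15],[0,0,-1]],[100,[0,0,-0.15],[0,0,1]],[100,[0,0,0],[0,0,1]],[100,[0.0957,-0.1223,0],[0,0,0]]]'

```text
t: 2.2
position: [0.18, -0.483, 0.3396]
tcp_rot: [0.989, 0.149, -0.0, -0.0]
ft_force: [0.9, -0.3, -0.7]
width: 0.0936
grasp_force: 0.0
```

Request:
carry_out --increments '[[100,[0.0957,-0.1223,0],[0,0,0]],[100,[0.0957,-0.1223,0],[0,0,0]],[100,[0.0957,-0.1223,0],[0,0,0]],[100,[0.0957,-0.1223,0],[0,0,0]],[100,[0.0957,-0.1223,0],[0,0,0]]]'

```text
t: 2.7
position: [0.2632, -0.2614, 0.3405]
tcp_rot: [0.989, 0.151, 0.0, 0.0]
ft_force: [0.5, -0.7, 0.8]
width: 0.0939
grasp_force: 0.0
```

Request:
carry_out --increments '[[100,[0.0957,-0.1223,0],[0,0,0]],[100,[0.0957,-0.1223,0],[0,0,0]],[100,[0.0957,-0.1223,0],[0,0,0]],[100,[0.0957,-0.1223,0],[0,0,0]],[100,[0,0,0],[0,0,0]]]'

```text
t: 3.2
position: [0.3297, -0.0845, 0.3407]
tcp_rot: [0.988, 0.155, 0.001, -0.0]
ft_force: [-0.2, 0.3, 0.0]
width: 0.0938
grasp_force: 0.0
```

Run:
```python
from h import *
c=cam('wrist','w1.png')
for l in ['knob','bridge','lid','small_lid','stand']: print(l,find(l,'wrist',c)[:3])
plan([.46,.26,.25],2.06)
```

```text
knob [(0.67, [0.526, -0.159, 0.241]), (0.34, [0.502, -0.056, 0.085])]
bridge [(0.45, [0.629, -0.444, 0.046])]
lid [(0.98, [0.268, 0.22, 0.021]), (0.82, [0.443, 0.245, 0.021]), (0.67, [0.248, 0.379, 0.017])]
small_lid []
stand [(0.74, [0.442, 0.248, 0.022]), (0.73, [0.504, -0.057, 0.089])]
now [ 0.3284 -0.0899  0.3404] yaw 0.301 t 3.5
shift [ 0.765  -0.9838  0.3012] mm [ 229.5 -295.1   90.4] turn [-2.0000e-03  2.0000e-03 -2.5192e+01]
```

View pics/w1.png

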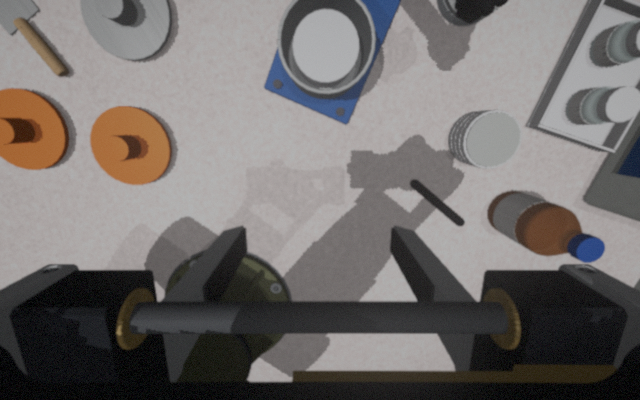

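The wrist view shows the large lid at (125,15), an empty jar at (326,45), orange lids on the left, and the fingers at the bottom. I'll go near the lid while turning to yaw 2.06, then look once more.

Request:
carry_out --increments '[[100,[0,0,0],[0,0,-1]],[100,[0,0,0],[0,0,-1]],[100,[0,0,0],[0,0,-1]],[100,[0,0,0],[0,0,-1]],[100,[0,0,0],[0,0,-1]]]'

```text
t: 4.0
position: [0.3284, -0.0899, 0.3404]
tcp_rot: [0.947, 0.321, -0.0, -0.0]
ft_force: [-0.1, -0.8, -0.4]
width: 0.0941
grasp_force: 0.0
```

Request:
carry_out --increments '[[100,[0,0,0],[0,0,-1]],[100,[0,0,0],[0,0,-1]],[100,[0,0,0],[0,0,-1]],[100,[0,0,0],[0,0,-1]],[100,[0,0,0],[0,0,-1]]]'

```text
t: 4.5
position: [0.3284, -0.0899, 0.3404]
tcp_rot: [0.877, 0.48, -0.0, -0.0]
ft_force: [-0.8, -0.7, 0.0]
width: 0.094
grasp_force: 0.0
```

Request:
carry_out --increments '[[100,[0,0,0],[0,0,-1]],[100,[0,0,0],[0,0,-1]],[100,[0,0,0],[0,0,-1]],[100,[0,0,0],[0,0,-1]],[100,[0,0,0],[0,0,-1]]]'

```text
t: 5.0
position: [0.3284, -0.0899, 0.3404]
tcp_rot: [0.78, 0.625, -0.0, -0.0]
ft_force: [-0.9, 0.1, 0.4]
width: 0.0943
grasp_force: 0.0
```

Request:
carry_out --increments '[[100,[0,0,0],[0,0,-1]],[100,[0,0,0],[0,0,-1]],[100,[0,0,0],[0,0,-1]],[100,[0,0,0],[0,0,-1]],[100,[0,0,0],[0,0,-1]]]'

```text
t: 5.5
position: [0.3284, -0.0899, 0.3404]
tcp_rot: [0.66, 0.751, -0.0, -0.0]
ft_force: [-0.4, 0.6, 0.1]
width: 0.0936
grasp_force: 0.0
```

Request:
carry_out --increments '[[100,[0,0,0],[0,0,-1]],[100,[0,0,0],[0,0,-1]],[100,[0,0,0],[0,0,-1]],[100,[0,0,0],[0,0,-1]],[100,[0,0,0],[0,0,-1]]]'

```text
t: 6.0
position: [0.3284, -0.0899, 0.3404]
tcp_rot: [0.519, 0.855, -0.0, -0.0]
ft_force: [0.3, 0.5, 0.2]
width: 0.0941
grasp_force: 0.0
```

Run:
```python
from h import *
plan([.516,.154,.25],2.06)
```

```text
now [ 0.3284 -0.0899  0.3404] yaw 2.049 t 6.0
shift [0.4338 0.9293 0.3013] mm [130.2 278.8  90.4] turn [-0.001 -0.001 -0.153]
```

Request:
carry_out --increments '[[100,[0.054,0.116,0.02],[0,0,0]],[100,[0.054,0.116,0.02],[0,0,0]],[100,[0.054,0.116,0.02],[0,0,0]],[100,[0.054,0.116,0.04],[0,0,0]],[100,[0.054,0.116,0.04],[0,0,0]]]'

```text
t: 6.5
position: [0.4469, 0.0633, 0.298]
tcp_rot: [0.521, 0.854, 0.0, 0.0]
ft_force: [0.1, -0.3, 0.3]
width: 0.0937
grasp_force: 0.0
```

Request:
carry_out --increments '[[100,[0.054,0.116,0.05],[0,0,0]],[100,[0.054,0.116,0.05],[0,0,0]],[100,[0.054,0.116,0.05],[0,0,0]],[100,[0,0,0],[0,0,0]]]'

```text
t: 6.9
position: [0.5173, 0.1552, 0.25]
tcp_rot: [0.52, 0.854, -0.002, -0.002]
ft_force: [-0.7, 0.0, -0.1]
width: 0.0938
grasp_force: 0.0
```

Run:
```python
from h import *
c=cam('wrist','w2.png')
for l in ['lid','small_lid']: print(l,find(l,'wrist',c)[:3])
im=c['image'].copy()
t=np.linspace(0,6.28,60)
for z,r in [(.018,.066),(.054,.02)]:
    for q in proj(c,np.c_[.46+r*np.cos(t),.26+r*np.sin(t),0*t+z]).astype(int): cv2.circle(im,tuple(map(int,q)),1,(255,0,0),-1)
cv2.imwrite('pics/w2o.png',im[:,:,::-1])
plan([.46,.26,.1],2.06)
```

```text
lid [(0.89, [0.273, 0.221, 0.016]), (0.72, [0.458, 0.262, 0.018])]
small_lid [(0.73, [0.596, 0.255, 0.015]), (0.59, [0.658, 0.425, 0.062])]
now [0.5164 0.153  0.2536] yaw 2.048 t 7.05
shift [ 0.4031 -0.0032  0.5118] mm [120.9  -1.  153.5] turn [-0.004  0.001 -0.179]
```

View pics/w2o.png

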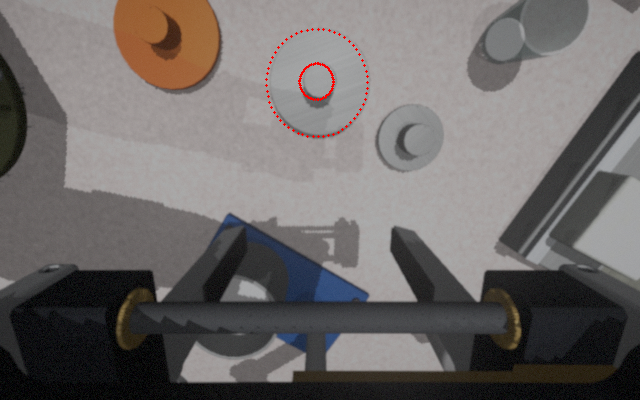

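The overlay of a lid at (0.460, 0.260) matches the real one (plate centre 317,83, boss 317,82). Next I'll go over it and down.

Request:
carry_out --increments '[[100,[0.1343,0,0],[0,0,0]],[100,[0.1343,0,0.05],[0,0,0]],[100,[0.1343,-0.002,0.1],[0,0,0]],[100,[0,0,0.13],[0,0,0]],[100,[0,0,0.13],[0,0,0]]]'

```text
t: 7.55
position: [0.4602, 0.2609, 0.1309]
tcp_rot: [0.519, 0.854, 0.001, 0.001]
ft_force: [0.6, 0.1, -0.5]
width: 0.0943
grasp_force: 0.0
```

Request:
carry_out --increments '[[100,[0,0,0.13],[0,0,0]],[100,[0,0,0.13],[0,0,0]],[100,[0,0,0.08],[0,0,0]],[100,[0,0,0],[0,0,0]]]'

```text
t: 7.95
position: [0.4593, 0.2593, 0.0269]
tcp_rot: [0.52, 0.854, -0.002, -0.001]
ft_force: [-0.5, -0.2, 0.1]
width: 0.0942
grasp_force: 0.0
```

Run:
```python
from h import *
plan([.46,.26,.024],2.06)
```

```text
now [0.4593 0.2593 0.0269] yaw 2.047 t 7.95
shift [0.0008 0.0033 0.0096] mm [0.2 1.  2.9] turn [-0.053 -0.001 -0.183]
```

Request:
carry_out --increments '[[100,[0,0.003,0.003],[0,0,0]],[0,[0,0,0],[0,0,0]],[0,[0,0,0],[0,0,0]],[0,[0,0,0],[0,0,0]],[0,[0,0,0],[0,0,0]]]' --newtons 40

```text
t: 8.45
position: [0.4611, 0.2618, 0.0282]
tcp_rot: [0.519, 0.854, 0.0, 0.0]
ft_force: [0.5, 0.9, -0.5]
width: 0.0655
grasp_force: 0.0
```

Request:
carry_out --increments '[[0,[0,0,0],[0,0,0]],[0,[0,0,0],[0,0,0]],[0,[0,0,-0.08],[0,0,0]],[0,[0,0,-0.13],[0,0,0]],[0,[0,0,-0.13],[0,0,0]]]'

```text
t: 8.95
position: [0.4606, 0.2615, 0.1306]
tcp_rot: [0.519, 0.854, -0.001, -0.0]
ft_force: [-0.2, -0.4, 0.6]
width: 0.0255
grasp_force: 0.0
```

Request:
carry_out --increments '[[0,[0,0,-0.13],[0,0,0]],[0,[0,0,-0.1],[0,0,0]],[0,[0,0,0],[0,0,0]]]'

```text
t: 9.25
position: [0.4622, 0.2623, 0.2029]
tcp_rot: [0.519, 0.855, 0.003, 0.002]
ft_force: [0.7, 0.1, -0.2]
width: 0.002
grasp_force: 0.0
```

Run:
```python
from h import *
print(ctrl.get_obs()['width'],ctrl.get_obs()['grasp_force'])
plan([.492,-.042,.2],2.047)
```

```text
0.002047007473674495 0.0
now [0.4622 0.2623 0.2029] yaw 2.049 t 9.25
shift [-0.9462 -0.379   0.0072] mm [-283.9 -113.7    2.2] turn [0.097 0.002 0.032]
```

The fingers are slow (about 6 cm/s) and I lifted too early. The lid should still be in place, so I'll reopen and go down again.

Request:
carry_out --increments '[[100,[0,0,0],[0,0,0]],[100,[0,0,0],[0,0,0]],[100,[0,0,0],[0,0,0]],[100,[0,0,0],[0,0,0]],[100,[0,0,0],[0,0,0]]]'

```text
t: 9.75
position: [0.4608, 0.2616, 0.1982]
tcp_rot: [0.519, 0.854, -0.0, -0.0]
ft_force: [-0.4, 0.0, -0.1]
width: 0.0385
grasp_force: 0.0
```

Request:
carry_out --increments '[[100,[0,0,0],[0,0,0]],[100,[0,0,0],[0,0,0]],[100,[0,0,0],[0,0,0]],[100,[0,0,0],[0,0,0]],[100,[0,0,0],[0,0,0]]]'

```text
t: 10.25
position: [0.4609, 0.2616, 0.1987]
tcp_rot: [0.519, 0.854, -0.0, -0.0]
ft_force: [0.4, -0.4, 0.7]
width: 0.0786
grasp_force: 0.0
```

Request:
carry_out --increments '[[100,[0,0,0],[0,0,0]],[100,[0,0,0],[0,0,0]],[100,[0,0,0.06],[0,0,0]]]'

```text
t: 10.55
position: [0.4618, 0.2621, 0.1824]
tcp_rot: [0.519, 0.854, 0.002, 0.001]
ft_force: [0.2, 0.4, 0.2]
width: 0.0937
grasp_force: 0.0
```

Run:
```python
from h import *
c=cam('top')
print(find('lid','top',c)[:3],ctrl.get_obs()['width']); plan([.46,.26,.024],2.06)
```

```text
[(0.75, [0.238, 0.392, 0.021]), (0.69, [0.369, 0.611, 0.017])] 0.09383370490074286
now [0.4602 0.2613 0.179 ] yaw 2.049 t 10.65
shift [-0.0035 -0.0011  0.5167] mm [ -1.   -0.3 155. ] turn [-0.042 -0.001 -0.156]
```

Request:
carry_out --increments '[[100,[-0.003,0,0.12],[0,0,0]],[100,[0,0,0.13],[0,0,0]],[100,[0,0,0.13],[0,0,0]],[100,[0,0,0.1],[0,0,0]],[100,[0,0,0.035],[0,0,0]]]'

```text
t: 11.15
position: [0.4603, 0.2603, 0.024]
tcp_rot: [0.519, 0.854, -0.002, -0.001]
ft_force: [-0.5, -0.6, 0.6]
width: 0.0939
grasp_force: 0.0
```

Request:
carry_out --increments '[[0,[0,0,0],[0,0,0]],[0,[0,0,0],[0,0,0]],[0,[0,0,0],[0,0,0]],[0,[0,0,0],[0,0,0]],[0,[0,0,0],[0,0,0]]]' --newtons 40

```text
t: 11.65
position: [0.4617, 0.261, 0.027]
tcp_rot: [0.519, 0.854, 0.0, 0.0]
ft_force: [0.1, 0.2, 0.4]
width: 0.0575
grasp_force: 0.0
```

Request:
carry_out --increments '[[0,[0,0,0],[0,0,0]],[0,[0,0,0],[0,0,0]],[0,[0,0,0],[0,0,0]],[0,[0,0,0],[0,0,0]],[0,[0,0,0],[0,0,0]]]'

```text
t: 12.15
position: [0.4613, 0.2608, 0.0263]
tcp_rot: [0.519, 0.854, -0.0, -0.0]
ft_force: [-2.0, -1.1, 4.1]
width: 0.0392
grasp_force: 40.0
```

Request:
carry_out --increments '[[0,[0,0,-0.08],[0,0,0]],[0,[0,0,-0.14],[0,0,0]],[0,[0,0,-0.15],[0,0,0]],[0,[0,0,-0.15],[0,0,0]],[0,[0,0,-0.13],[0,0,0]]]'

```text
t: 12.65
position: [0.4612, 0.2608, 0.2233]
tcp_rot: [0.519, 0.854, 0.0, 0.0]
ft_force: [0.7, 0.0, -2.2]
width: 0.0399
grasp_force: 40.0
```

Run:
```python
from h import *
c=cam('top');w=cam('wrist')
C=np.array([[0,-.966,-.258,.075],[1,0,.001,-.001],[0,-.258,.966,-.179],[0,0,0,1]])
q,r=pose();T=np.eye(4);T[:3,:3]=r.as_matrix();T[:3,3]=q
C=np.linalg.inv(T)@np.linalg.inv(np.array(w['view']))
T0=np.eye(4);X=np.array([np.cos(.301),np.sin(.301),0]);Z=np.array([0,0,-1.]);T0[:3,:3]=np.c_[X,np.cross(Z,X),Z];T0[:3,3]=[.3284,-.0899,.3404]
w1=dict(w);w1['view']=np.linalg.inv(T0@C);w1['image']=cv2.imread('pics/w1.png')[:,:,::-1]
t=np.linspace(0,2*np.pi,120,endpoint=False)
def samp(g,c,x,y,r):
    p=proj(c,np.c_[x+r*np.cos(t),y+r*np.sin(t),0*t+.112]).astype(np.float32)
    v=cv2.remap(g,p[None,:,0],p[None,:,1],cv2.INTER_LINEAR)[0]; ok=(p[:,1]>1)&(p[:,1]<398)
    return v[ok].mean()
for n,c in [('w1',w1),('top',c)]:
    g=cv2.cvtColor(np.ascontiguousarray(c['image']),cv2.COLOR_RGB2GRAY).astype(np.float32)
    best=sorted([(2*samp(g,c,x,y,.0595)-samp(g,c,x,y,.0545)-samp(g,c,x,y,.0645),x,y) for x in np.arange(.475,.52,.001) for y in np.arange(-.065,-.02,.001)])[::-1]
    print(n,np.round(best[:6],4).tolist(), np.round(best[-1],2))
o=ctrl.get_obs();print(o['width'],o['grasp_force'])
plan([.492,-.042,.22],2.047)
```

```text
w1 [[125.2354, 0.495, -0.049], [124.3199, 0.495, -0.048], [121.1631, 0.494, -0.049], [117.3647, 0.494, -0.048], [117.2824, 0.496, -0.048], [115.6096, 0.496, -0.049]] [-44.94   0.5   -0.05]
top [[39.6697, 0.496, -0.04], [38.4293, 0.496, -0.041], [38.3051, 0.497, -0.04], [38.1666, 0.495, -0.04], [37.6877, 0.496, -0.039], [37.0888, 0.495, -0.041]] [-14.33   0.48  -0.04]
0.03925349577052916 39.99926447868347
now [0.4629 0.2616 0.2262] yaw 2.049 t 12.75
shift [-0.9431 -0.3799  0.0178] mm [-282.9 -114.     5.3] turn [0.12  0.003 0.031]
```

Request:
carry_out --increments '[[0,[-0.06,-0.023,0],[0,0,0]],[0,[-0.11,-0.043,0],[0,0,0]],[0,[-0.12,-0.047,0],[0,0,0]],[0,[-0.12,-0.047,0],[0,0,0]],[0,[-0.12,-0.047,0],[0,0,0]]]'

```text
t: 13.25
position: [0.479, 0.0896, 0.2198]
tcp_rot: [0.519, 0.855, -0.001, -0.001]
ft_force: [0.5, -0.6, -2.5]
width: 0.0397
grasp_force: 40.0
```

Request:
carry_out --increments '[[0,[-0.12,-0.047,0],[0,0,0]],[0,[-0.12,-0.047,0],[0,0,0]],[0,[-0.11,-0.043,0],[0,0,0]],[0,[-0.066,-0.026,0],[0,0,0]],[0,[0,0,0],[0,0,0]]]'

```text
t: 13.75
position: [0.4931, -0.0443, 0.2197]
tcp_rot: [0.521, 0.854, -0.0, -0.001]
ft_force: [0.4, 0.6, -1.7]
width: 0.0396
grasp_force: 40.0
```

Request:
carry_out --increments '[[0,[0,0,0],[0,0,0]],[0,[0,0,0],[0,0,0]]]'

```text
t: 13.95
position: [0.4932, -0.0414, 0.2206]
tcp_rot: [0.519, 0.855, -0.0, -0.0]
ft_force: [-0.8, 0.2, -2.2]
width: 0.0398
grasp_force: 40.0
```

Run:
```python
from h import *
plan([.495,-.0415,.1303],2.047)
```

```text
now [ 0.4932 -0.0414  0.2206] yaw 2.05 t 13.95
shift [-0.0033  0.0052  0.3009] mm [-1.   1.6 90.3] turn [-0.01  -0.01   0.042]
```

Request:
carry_out --increments '[[0,[-0.003,0.005,0.08],[0,0,0]],[0,[0,0,0.09],[0,0,0]],[0,[0,0,0.07],[0,0,0]],[0,[0,0,0.02],[0,0,0]],[0,[0,0,0],[0,0,0]]]'

```text
t: 14.45
position: [0.495, -0.0416, 0.1428]
tcp_rot: [0.519, 0.855, -0.0, -0.001]
ft_force: [0.9, 0.2, -1.9]
width: 0.0393
grasp_force: 40.0
```

Request:
carry_out --increments '[[0,[0,0,0.008],[0,0,0]],[0,[0,0,0.008],[0,0,0]],[0,[0,0,0.008],[0,0,0]],[0,[0,0,0],[0,0,0]]]'

```text
t: 14.85
position: [0.4952, -0.0423, 0.136]
tcp_rot: [0.519, 0.854, -0.0, 0.0]
ft_force: [0.4, -0.7, -2.7]
width: 0.0393
grasp_force: 40.0
```

Run:
```python
from h import *
c=cam('scene','s2.png');cv2.imwrite('pics/s2z.png',cv2.resize(cv2.imread('pics/s2.png')[150:300,210:410],None,fx=4,fy=4,interpolation=cv2.INTER_CUBIC))
plan([.495,-.0415,.1303],2.047);o=ctrl.get_obs();print(o['ft_force'],o['torque'])
```

```text
now [ 0.4952 -0.0423  0.1361] yaw 2.049 t 14.9
shift [0.0027 0.0006 0.0193] mm [0.8 0.2 5.8] turn [0.001 0.001 0.029]
[ 0.88287294 -0.51970488 -2.6816367 ] [ 0.00921793 -0.11919862 -0.05462531]
```

View pics/s2z.png

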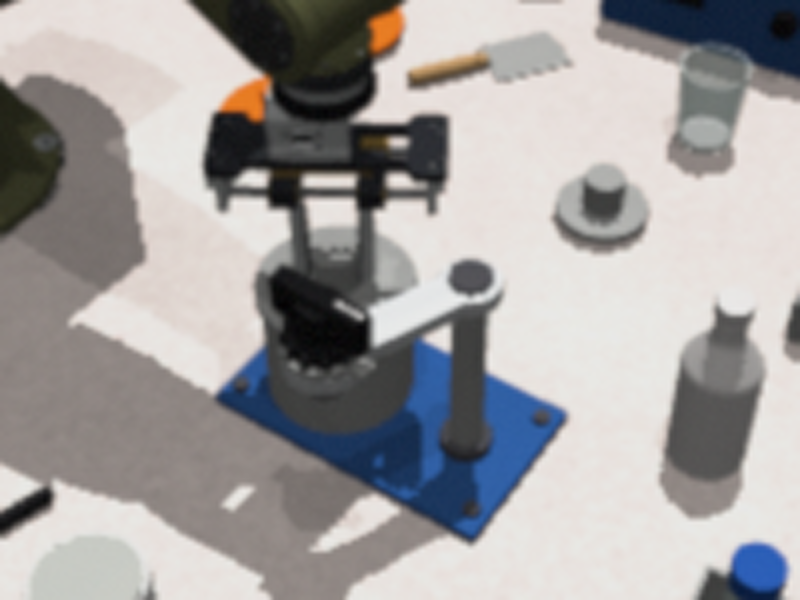

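The lid hangs over the jar and the plug is starting to enter (z 0.136) with no contact force. I'll keep lowering.

Request:
carry_out --increments '[[0,[0,0,0.006],[0,0,0]],[0,[0,0,0.006],[0,0,0]],[0,[0,0,0],[0,0,0]],[0,[0,0,0],[0,0,0]]]'

```text
t: 15.3
position: [0.4952, -0.0423, 0.1324]
tcp_rot: [0.519, 0.854, -0.0, -0.0]
ft_force: [-0.4, 0.0, -2.4]
width: 0.0394
grasp_force: 40.0
```

Request:
carry_out --increments '[[0,[0,0,0.005],[0,0,0]],[0,[0,0,0],[0,0,0]],[0,[0,0,0],[0,0,0]]]'

```text
t: 15.6
position: [0.4952, -0.0423, 0.1309]
tcp_rot: [0.52, 0.854, 0.0, -0.0]
ft_force: [-0.1, -1.0, -2.8]
width: 0.0392
grasp_force: 40.0
```

Request:
carry_out --increments '[[0,[0,0,0.005],[0,0,0]],[0,[0,0,0],[0,0,0]],[0,[0,0,0],[0,0,0]]]'

```text
t: 15.9
position: [0.4954, -0.0423, 0.1303]
tcp_rot: [0.519, 0.854, 0.0, 0.0]
ft_force: [-3.8, 1.0, 7.3]
width: 0.0395
grasp_force: 40.0
```

Request:
carry_out --increments '[[0,[0,0,0.004],[0,0,0]],[0,[0,0,0],[0,0,0]],[0,[0,0,0],[0,0,0]]]'

```text
t: 16.2
position: [0.4954, -0.0423, 0.1302]
tcp_rot: [0.519, 0.855, 0.0, 0.001]
ft_force: [-10.7, 1.0, 22.3]
width: 0.0394
grasp_force: 40.0
```

Request:
carry_out --increments '[[80,[0,0,-0.004],[0,0,0]],[80,[0,0,-0.003],[0,0,0]],[80,[0,0,0],[0,0,0]],[80,[0,0,0],[0,0,0]],[80,[0,0,0],[0,0,0]]]'

```text
t: 16.7
position: [0.4951, -0.0423, 0.1301]
tcp_rot: [0.519, 0.854, -0.0, -0.0]
ft_force: [-0.0, 0.2, 0.4]
width: 0.0741
grasp_force: 0.0
```

Request:
carry_out --increments '[[80,[0,0,0],[0,0,0]],[80,[0,0,-0.05],[0,0,0]],[80,[0,0,-0.12],[0,0,0]],[80,[0,0,-0.15],[0,0,0]],[80,[0,0,-0.15],[0,0,0]]]'

```text
t: 17.2
position: [0.4948, -0.0422, 0.2728]
tcp_rot: [0.519, 0.854, -0.0, -0.0]
ft_force: [0.2, -0.6, -0.3]
width: 0.0752
grasp_force: 0.0
```

Request:
carry_out --increments '[[80,[0,0,-0.15],[0,0,0]],[80,[0,0,-0.1],[0,0,0]],[80,[0,0,0],[0,0,0]]]'

```text
t: 17.5
position: [0.496, -0.0424, 0.3503]
tcp_rot: [0.519, 0.854, 0.001, 0.003]
ft_force: [-0.3, -0.6, -0.0]
width: 0.0753
grasp_force: 0.0
```

Run:
```python
from h import *
c=cam('top','t3.png')
print(find('knob','top',c)[:2],find('lid','top',c)[:3],find('bridge','top',c)[:2])
plan([.47,-.1,.34],3.02)
plan([.66,-.15,.34],3.02)
```

```text
[(0.68, [0.551, -0.167, 0.253]), (0.38, [0.454, -0.321, 0.061])] [(0.9, [0.369, 0.61, 0.015]), (0.79, [0.262, 0.23, 0.021]), (0.68, [0.524, -0.018, 0.123])] [(0.43, [0.555, -0.165, 0.257]), (0.31, [0.551, -0.46, 0.072])]
now [ 0.4949 -0.0423  0.3449] yaw 2.049 t 17.7
shift [-0.1327 -0.1622  0.0163] mm [-39.8 -48.7   4.9] turn [ -0.015  -0.031 -13.907]
now [ 0.4949 -0.0423  0.3449] yaw 2.049 t 17.7
shift [-0.5721  0.3233  0.0148] mm [-171.6   97.     4.4] turn [ -0.015  -0.031 -13.907]
```

Request:
carry_out --increments '[[80,[0,0,0],[0,0,-0.993]],[80,[0,0,0],[0,0,-0.993]],[80,[0,0,0],[0,0,-0.993]],[80,[0,0,0],[0,0,-0.993]],[80,[0,0,0],[0,0,-0.993]]]'

```text
t: 18.2
position: [0.495, -0.0423, 0.3449]
tcp_rot: [0.363, 0.932, -0.0, -0.001]
ft_force: [0.0, -0.4, 0.7]
width: 0.0753
grasp_force: 0.0
```

Request:
carry_out --increments '[[80,[0,0,0],[0,0,-0.993]],[80,[0,0,0],[0,0,-0.993]],[80,[0,0,0],[0,0,-0.993]],[80,[0,0,0],[0,0,-0.993]],[80,[0,0,0],[0,0,-0.993]]]'

```text
t: 18.7
position: [0.495, -0.0423, 0.3449]
tcp_rot: [0.197, 0.98, -0.0, -0.001]
ft_force: [-0.2, 0.3, 0.3]
width: 0.0754
grasp_force: 0.0
```

Request:
carry_out --increments '[[80,[0,0,0],[0,0,-0.993]],[80,[0,0,0],[0,0,-0.993]],[80,[0,0,0],[0,0,-0.993]],[80,[0,0,0],[0,0,-0.993]]]'

```text
t: 19.1
position: [0.495, -0.0423, 0.3449]
tcp_rot: [0.06, 0.998, 0.0, -0.001]
ft_force: [-0.3, 0.3, 0.1]
width: 0.0751
grasp_force: 0.0
```

Run:
```python
from h import *
plan([.63,-.163,.36],3.02)
```

```text
now [ 0.495  -0.0423  0.3449] yaw 3.022 t 19.1
shift [-0.4947 -0.3461 -0.0514] mm [-148.4 -103.8  -15.4] turn [ 0.001 -0.032  0.035]
```

Request:
carry_out --increments '[[80,[-0.123,-0.086,-0.013],[0,0,0]],[80,[-0.123,-0.086,-0.013],[0,0,0]],[80,[-0.123,-0.086,-0.013],[0,0,0]],[80,[-0.123,-0.086,-0.013],[0,0,0]],[80,[0,0,0],[0,0,0]]]'

```text
t: 19.6
position: [0.6315, -0.166, 0.3564]
tcp_rot: [0.062, 0.998, 0.001, -0.003]
ft_force: [0.5, -0.0, -1.0]
width: 0.0752
grasp_force: 0.0
```

Request:
carry_out --increments '[[80,[0,0,0],[0,0,0]],[80,[0,0,0],[0,0,0]]]'

```text
t: 19.8
position: [0.6286, -0.162, 0.3617]
tcp_rot: [0.061, 0.998, 0.0, -0.0]
ft_force: [-0.6, 0.3, -0.1]
width: 0.0749
grasp_force: 0.0
```

Run:
```python
from h import *
import pickle
c=cam('wrist','w4.png');pickle.dump(c,open('w4.pkl','wb'))
print(find('knob','wrist',c)[:2],find('lid','wrist',c)[:3])
im=c['image'].copy();t=np.linspace(0,6.28,50)
J=np.array([.495,-.042]);K=np.array([.556,-.163])
def dr(P,col):
    for q in proj(c,P).astype(int): cv2.circle(im,tuple(map(int,q)),1,col,-1)
dr(np.c_[J[0]+.066*np.cos(t),J[1]+.066*np.sin(t),0*t+.122],(255,0,0)); dr(np.c_[J[0]+.02*np.cos(t),J[1]+.02*np.sin(t),0*t+.158],(255,0,0))
dr(np.c_[K[0]+.03*np.cos(t),K[1]+.03*np.sin(t),0*t+.223],(0,255,0)); 
s=np.linspace(-.04,.04,20);dr(np.c_[K[0]+s*np.cos(-.12),K[1]+s*np.sin(-.12),0*s+.259],(255,255,0))
cv2.imwrite('pics/w4o.png',im[:,:,::-1]); plan([.556,-.163,.34],3.02)
```

```text
[(0.63, [0.56, -0.162, 0.257])] [(0.73, [0.492, -0.044, 0.124]), (0.6, [0.579, -0.101, 0.198])]
now [ 0.6286 -0.1618  0.363 ] yaw 3.021 t 19.95
shift [ 0.2398 -0.033   0.0762] mm [71.9 -9.9 22.9] turn [-0.003  0.019  0.007]
```

View pics/w4o.png

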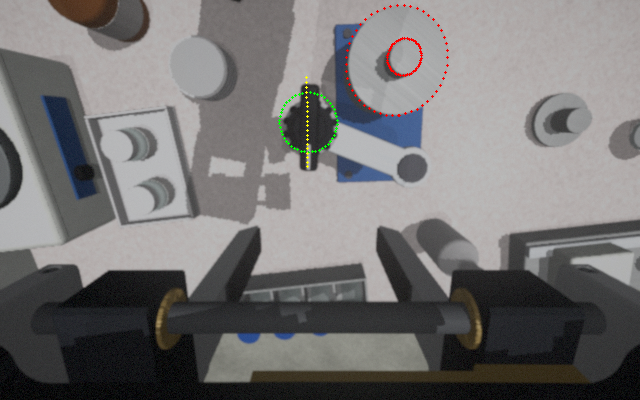

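The lid looks well seated (the overlay matches, boss at 404,58). The bar runs from (309,85) to (309,171) with its white end downward, and the post top is at (412,167).

Run:
```python
from h import *
import pickle
c=pickle.load(open('w4.pkl','rb'))
g=cv2.cvtColor(np.ascontiguousarray(c['image']),cv2.COLOR_RGB2GRAY)
for r in [90,95,160,166]: print(r,g[r,290:330].tolist())
print(g[78:96,309].tolist(),g[160:178,309].tolist())
a=ray(c,(309,86),.259);b=ray(c,(309,170),.259);p=ray(c,(412,167),.207)
print(a,b,(a+b)/2,np.linalg.norm(a-b),np.arctan2(*(b-a)[[1,0]]),p,np.linalg.norm(((a+b)/2-p)[:2]))
k=(a+b)/2; J=np.array([.4952,-.0423]);print(np.linalg.norm(p[:2]-J))
s=np.arctan2(*(p[:2]-J)[[1,0]]);kk=np.arctan2(*(k-p)[[1,0]]);print('stand yaw',s,'bridge',(kk-s-np.pi)%(2*np.pi))
plan([k[0],k[1],.30],3.02)
```

```text
90 [181, 180, 183, 181, 179, 178, 179, 179, 174, 166, 130, 75, 44, 42, 44, 43, 45, 51, 52, 50, 50, 53, 53, 57, 51, 60, 48, 47, 62, 97, 116, 112, 106, 106, 107, 111, 117, 116, 116, 114]
95 [177, 176, 179, 180, 180, 180, 178, 179, 175, 159, 120, 63, 42, 36, 44, 48, 46, 50, 48, 55, 55, 51, 54, 56, 56, 52, 53, 50, 58, 100, 137, 148, 128, 111, 107, 106, 109, 113, 114, 117]
160 [180, 181, 179, 180, 180, 180, 179, 178, 167, 131, 76, 46, 47, 52, 50, 63, 110, 155, 172, 160, 118, 68, 52, 55, 52, 48, 50, 76, 103, 117, 121, 122, 120, 120, 120, 121, 120, 123, 121, 122]
166 [178, 179, 180, 180, 181, 180, 179, 176, 166, 135, 80, 49, 48, 47, 48, 70, 107, 156, 171, 154, 104, 59, 48, 50, 48, 54, 71, 115, 157, 175, 179, 180, 180, 178, 174, 168, 160, 157, 158, 155]
[173, 178, 176, 174, 165, 139, 87, 57, 50, 48, 51, 54, 50, 57, 51, 51, 53, 55] [160, 160, 161, 160, 158, 155, 154, 154, 150, 130, 115, 150, 172, 177, 178, 180, 179, 177]
[ 0.52377728 -0.15715399  0.259     ] [ 0.59918226 -0.16695216  0.259     ] [ 0.56147977 -0.16205308  0.259     ] 0.07603890141138885 -0.12921655958595965 [ 0.61824551 -0.05267932  0.207     ] 0.1232273016219575
0.12348250385363516
stand yaw -0.0841542879553326 bridge 1.1762132943072032
now [ 0.6286 -0.1618  0.363 ] yaw 3.021 t 19.95
shift [ 0.2222 -0.0277  0.2096] mm [66.7 -8.3 62.9] turn [-0.003  0.019  0.007]
```

Request:
carry_out --increments '[[80,[0.111,-0.014,0],[0,0,0]],[80,[0.111,-0.015,0],[0,0,0.07]],[80,[0,0,0.05],[0,0,0]],[80,[0,0,0.1],[0,0,0]],[80,[0,0,0],[0,0,0]]]'

```text
t: 20.45
position: [0.5606, -0.1624, 0.3144]
tcp_rot: [0.063, 0.998, 0.001, -0.002]
ft_force: [0.9, -0.3, 0.5]
width: 0.0753
grasp_force: 0.0
```

Run:
```python
from h import *
plan([.561,-.1625,.230],3.005)
```

```text
now [ 0.5606 -0.1624  0.3144] yaw 3.015 t 20.45
shift [-0.0026 -0.0003  0.2815] mm [-0.8 -0.1 84.4] turn [ 0.013 -0.06   0.145]
```

Request:
carry_out --increments '[[80,[-0.002,0,0.1],[0,0,0.1]],[80,[0,0,0.1],[0,0,0]],[80,[0,0,0.06],[0,0,0]],[80,[0,0,0.012],[0,0,0]],[80,[0,0,0],[0,0,0]]]'

```text
t: 20.95
position: [0.5628, -0.1632, 0.2365]
tcp_rot: [0.067, 0.998, -0.0, 0.0]
ft_force: [0.5, 0.7, 0.1]
width: 0.0751
grasp_force: 0.0
```

Request:
carry_out --increments '[[0,[0,0,0],[0,0,0]],[0,[0,0,0],[0,0,0]],[0,[0,0,0],[0,0,0]],[0,[0,0,0],[0,0,0]],[0,[0,0,0],[0,0,0]]]' --newtons 50

```text
t: 21.45
position: [0.5626, -0.1633, 0.2355]
tcp_rot: [0.067, 0.998, -0.0, 0.0]
ft_force: [-0.2, -0.6, -0.7]
width: 0.0389
grasp_force: 0.0
```

Request:
carry_out --increments '[[0,[0,0,0],[0,0,0]],[0,[0,0,0],[0,0,0]],[0,[0,0,0],[0,0,0]],[0,[0,0,0],[0,0,0]]]'

```text
t: 21.85
position: [0.5627, -0.163, 0.2353]
tcp_rot: [0.067, 0.998, 0.0, 0.0]
ft_force: [1.2, 3.1, -0.1]
width: 0.0176
grasp_force: 49.9
```

Run:
```python
from h import *
o=ctrl.get_obs();print(o['width'],o['grasp_force'],o['ft_force'],o['torque'],o['joint_positions'])
q,r=pose();print(q)
# arc: post P, knob start at current tcp
P=np.array([.6185,-.0535]);v=q[:2]-P;print('radius',np.linalg.norm(v),'ang',np.arctan2(v[1],v[0]))
plan(q,3.0)
```

```text
0.01763919418731848 49.935051798820496 [ 1.2280616   3.05912292 -0.05924808] [ 0.57830527 -0.43359761 -0.08769053] [-3.44703569e-01  3.60238927e-01  1.37176564e+00  5.69744824e-04
  1.40938101e+00 -1.78198161e+00]
[ 0.56274202 -0.16299646  0.23533844]
radius 0.12287565589469648 ang -2.0417941390912
now [ 0.5627 -0.163   0.2353] yaw 3.008 t 21.85
shift [0. 0. 0.] mm [0. 0. 0.] turn [0.007 0.005 0.114]
```

Gripped, width 17.6 mm. Next I'll carry it round the arc: post at about (0.620,-0.052), 4° per row.

Request:
carry_out --increments '[[0,[0.027,0.0107,0],[0,0,1]],[0,[0.027,0.0107,0],[0,0,1]],[0,[0.027,0.0107,0],[0,0,1]],[0,[0.027,0.0107,0],[0,0,1]],[0,[0,0,0],[0,0,0]]]'

```text
t: 22.35
position: [0.534, -0.1426, 0.2353]
tcp_rot: [0.205, 0.979, 0.0, 0.0]
ft_force: [1.4, 3.3, -1.3]
width: 0.0179
grasp_force: 49.9
```

```bash
cat >> h.py <<'E'
def arc():
    o=ctrl.get_obs();q,r=pose();v=q[:2]-[.62,-.052];a=np.arctan2(v[1],v[0]);y=np.arctan2(*r.as_matrix()[[1,0],0])
    print('t',o['t'],'q',np.round(q,4),'yaw',round(y,3),'rad',round(np.hypot(*v),4),'swept',round((-2.0476-a)%(2*np.pi),3),'turned',round(3.008-y,3),'radial,tang F',np.round([o['ft_force'][:2]@v/.125,o['ft_force'][:2]@[v[1],-v[0]]/.125],1),'F',np.round(o['ft_force'],1),'T',np.round(o['torque'],2),'w',round(o['width'],4),'q6',round(o['joint_positions'][5],2))
E
python3 -c "
from h import *
arc()"
```

```text
t 22.35 q [ 0.534  -0.1426  0.2353] yaw 2.728 rad 0.1249 swept 0.283 turned 0.28 radial,tang F [-3.4  1.3] F [ 1.4  3.3 -1.3] T [ 0.73 -0.5  -0.09] w 0.0179 q6 -1.48
```

Request:
carry_out --increments '[[0,[0.027,0.0107,0],[0,0,1]],[0,[0.027,0.0107,0],[0,0,1]],[0,[0.027,0.0107,0],[0,0,1]],[0,[0.027,0.0107,0],[0,0,1]],[0,[0.027,0.0107,0],[0,0,1]]]'

```text
t: 22.85
position: [0.5086, -0.1086, 0.2353]
tcp_rot: [0.372, 0.928, -0.0, 0.0]
ft_force: [5.8, 1.1, -1.8]
width: 0.0174
grasp_force: 49.9
```

Request:
carry_out --increments '[[0,[0.027,0.0107,0],[0,0,1]],[0,[0.027,0.0107,0],[0,0,1]],[0,[0.027,0.0107,0],[0,0,1]],[0,[0.027,0.0107,0],[0,0,1]],[0,[0,0,0],[0,0,0]]]'

```text
t: 23.35
position: [0.4974, -0.0752, 0.2353]
tcp_rot: [0.497, 0.868, 0.0, 0.0]
ft_force: [3.1, 1.9, -2.2]
width: 0.0177
grasp_force: 49.9
```

```bash
python3 -c "
from h import *
arc()"
```

```text
t 23.35 q [ 0.4974 -0.0752  0.2353] yaw 2.102 rad 0.1248 swept 0.907 turned 0.906 radial,tang F [-3.4  1.3] F [ 3.1  1.9 -2.2] T [ 0.28 -0.64 -0.13] w 0.0177 q6 -0.75
```

Request:
carry_out --increments '[[0,[0.027,0.0107,0],[0,0,1]],[0,[0.027,0.0107,0],[0,0,1]],[0,[0.027,0.0107,0],[0,0,1]],[0,[0.0135,0.0053,0],[0,0,0.5]],[0,[0,0,0],[0,0,0]]]'

```text
t: 23.85
position: [0.4955, -0.0454, 0.2353]
tcp_rot: [0.598, 0.801, -0.0, 0.0]
ft_force: [2.9, 0.8, -0.6]
width: 0.0177
grasp_force: 49.9
```

```bash
python3 -c "
from h import *
arc()"
```

```text
t 23.85 q [ 0.4955 -0.0454  0.2353] yaw 1.859 rad 0.1247 swept 1.147 turned 1.149 radial,tang F [-2.8  0.9] F [ 2.9  0.8 -0.6] T [ 0.16 -0.45 -0.07] w 0.0177 q6 -0.45
```

Request:
carry_out --increments '[[0,[0.0101,0.004,0],[0,0,0.375]],[0,[0.0101,0.004,0],[0,0,0.375]],[0,[0,0,0],[0,0,0]]]'

```text
t: 24.15
position: [0.4957, -0.0423, 0.2354]
tcp_rot: [0.62, 0.785, -0.003, 0.002]
ft_force: [-1.6, -22.0, -0.7]
width: 0.0173
grasp_force: 49.9
```

```bash
python3 -c "
from h import *
arc()"
```

```text
t 24.15 q [ 0.4957 -0.0423  0.2354] yaw 1.805 rad 0.1247 swept 1.172 turned 1.203 radial,tang F [ -0.1 -22. ] F [ -1.6 -22.   -0.7] T [-4.5   0.5   0.05] w 0.0173 q6 -0.39
```

At the stop (22 N, swept 1.172). I'll ease off slightly and turn the knob.

Request:
carry_out --increments '[[0,[-0.006,-0.0024,0],[0,0,0]],[0,[0,0,0],[0,0,1]],[0,[0,0,0],[0,0,1]],[0,[0,0,0],[0,0,1]],[0,[0,0,0],[0,0,1]]]'

```text
t: 24.65
position: [0.4953, -0.0428, 0.2353]
tcp_rot: [0.723, 0.69, -0.002, 0.001]
ft_force: [-3.6, -10.1, 0.9]
width: 0.0179
grasp_force: 50.0
```

```bash
python3 -c "
from h import *
arc()"
```

```text
t 24.65 q [ 0.4953 -0.0428  0.2353] yaw 1.524 rad 0.125 swept 1.168 turned 1.484 radial,tang F [  2.9 -10.4] F [ -3.6 -10.1   0.9] T [-2.3   0.69  0.16] w 0.0179 q6 -0.11
```

Request:
carry_out --increments '[[0,[0,0,0],[0,0,1]],[0,[0,0,0],[0,0,1]],[0,[0,0,0],[0,0,1]],[0,[0,0,0],[0,0,1]],[0,[0,0,0],[0,0,1]]]'

```text
t: 25.15
position: [0.4948, -0.0427, 0.2353]
tcp_rot: [0.832, 0.554, -0.002, 0.0]
ft_force: [-7.6, -9.7, 2.8]
width: 0.0175
grasp_force: 50.0
```

```bash
python3 -c "
from h import *
arc()"
```

```text
t 25.15 q [ 0.4948 -0.0427  0.2353] yaw 1.175 rad 0.1255 swept 1.168 turned 1.833 radial,tang F [  6.9 -10.3] F [-7.6 -9.7  2.8] T [-2.07  1.52  0.1 ] w 0.0175 q6 0.24
```

Request:
carry_out --increments '[[0,[0,0,0],[0,0,1]],[0,[0,0,0],[0,0,1]],[0,[0,0,0],[0,0,1]],[0,[0,0,0],[0,0,1]],[0,[0,0,0],[0,0,1]]]'

```text
t: 25.65
position: [0.4945, -0.0425, 0.2353]
tcp_rot: [0.916, 0.401, -0.002, 0.0]
ft_force: [-10.6, -8.6, 4.2]
width: 0.0175
grasp_force: 50.0
```

```bash
python3 -c "
from h import *
arc()"
```

```text
t 25.65 q [ 0.4945 -0.0425  0.2353] yaw 0.826 rad 0.1259 swept 1.17 turned 2.182 radial,tang F [10.  -9.5] F [-10.6  -8.6   4.2] T [-1.64  2.2   0.12] w 0.0175 q6 0.59
```

Request:
carry_out --increments '[[0,[0,0,0],[0,0,1]],[0,[0,0,0],[0,0,1]],[0,[0,0,0],[0,0,1]],[0,[0,0,0],[0,0,1]]]'

```text
t: 26.05
position: [0.4942, -0.0422, 0.2353]
tcp_rot: [0.963, 0.27, -0.002, 0.0]
ft_force: [-12.9, -6.7, 5.8]
width: 0.0177
grasp_force: 50.0
```

```bash
python3 -c "
from h import *
arc()"
```

```text
t 26.05 q [ 0.4942 -0.0422  0.2353] yaw 0.547 rad 0.1261 swept 1.172 turned 2.461 radial,tang F [12.5 -7.8] F [-12.9  -6.7   5.8] T [-1.19  2.64  0.15] w 0.0177 q6 0.87
```

Request:
carry_out --increments '[[0,[-0.0037,-0.0022,0],[0,0,0]],[0,[0,0,0],[0,0,1]],[0,[0,0,0],[0,0,1]]]'

```text
t: 26.35
position: [0.4938, -0.042, 0.2353]
tcp_rot: [0.979, 0.202, -0.001, 0.001]
ft_force: [-5.1, -4.7, 2.3]
width: 0.0179
grasp_force: 50.0
```

```bash
python3 -c "
from h import *
arc()"
```

```text
t 26.35 q [ 0.4938 -0.042   0.2353] yaw 0.408 rad 0.1266 swept 1.173 turned 2.6 radial,tang F [ 4.8 -5.2] F [-5.1 -4.7  2.3] T [-1.01  0.99  0.12] w 0.0179 q6 1.01
```

Request:
carry_out --increments '[[0,[0,0,0],[0,0,1]],[0,[0,0,0],[0,0,1]]]'

```text
t: 26.55
position: [0.4937, -0.0418, 0.2353]
tcp_rot: [0.991, 0.134, -0.001, 0.0]
ft_force: [-6.2, -4.5, 2.4]
width: 0.0178
grasp_force: 50.0
```

```bash
python3 -c "
from h import *
arc()"
```

```text
t 26.55 q [ 0.4937 -0.0418  0.2353] yaw 0.268 rad 0.1267 swept 1.174 turned 2.74 radial,tang F [ 5.9 -5.1] F [-6.2 -4.5  2.4] T [-0.7   1.18  0.14] w 0.0178 q6 1.15
```

Request:
carry_out --increments '[[0,[0,0,0],[0,0,1]],[0,[0,0,0],[0,0,1]]]'

```text
t: 26.75
position: [0.4937, -0.0417, 0.2354]
tcp_rot: [0.998, 0.064, -0.001, 0.0]
ft_force: [-7.3, -2.8, 3.5]
width: 0.0174
grasp_force: 50.0
```

```bash
python3 -c "
from h import *
arc()"
```

```text
t 26.75 q [ 0.4937 -0.0417  0.2354] yaw 0.129 rad 0.1267 swept 1.176 turned 2.879 radial,tang F [ 7.2 -3.4] F [-7.3 -2.8  3.5] T [-0.38  1.23  0.16] w 0.0174 q6 1.28
```

Request:
carry_out --increments '[[0,[0,0,0],[0,0,1]],[0,[0,0,0],[0,0,1]]]'

```text
t: 26.95
position: [0.4937, -0.0415, 0.2354]
tcp_rot: [1.0, -0.005, -0.001, 0.0]
ft_force: [-6.4, -1.5, 3.8]
width: 0.0174
grasp_force: 50.0
```

```bash
python3 -c "
from h import *
arc()"
```

```text
t 26.95 q [ 0.4937 -0.0415  0.2354] yaw -0.011 rad 0.1267 swept 1.177 turned 3.019 radial,tang F [ 6.4 -2.1] F [-6.4 -1.5  3.8] T [-0.1   1.28  0.23] w 0.0174 q6 1.42
```

Request:
carry_out --increments '[[0,[0,0,0],[0,0,1]],[0,[0,0,0],[0,0,1]]]'

```text
t: 27.15
position: [0.4937, -0.0413, 0.2354]
tcp_rot: [0.997, -0.075, -0.001, 0.0]
ft_force: [-6.1, 0.4, 3.3]
width: 0.0176
grasp_force: 50.0
```

```bash
python3 -c "
from h import *
arc()"
```

```text
t 27.15 q [ 0.4937 -0.0413  0.2354] yaw -0.15 rad 0.1267 swept 1.179 turned 3.158 radial,tang F [ 6.2 -0.1] F [-6.1  0.4  3.3] T [0.15 1.25 0.27] w 0.0176 q6 1.56
```

Request:
carry_out --increments '[[0,[0,0,0],[0,0,1]],[0,[0,0,0],[0,0,1]]]'

```text
t: 27.35
position: [0.4938, -0.0411, 0.2354]
tcp_rot: [0.99, -0.144, -0.001, 0.0]
ft_force: [-6.6, 1.3, 2.7]
width: 0.0172
grasp_force: 50.0
```

```bash
python3 -c "
from h import *
arc()"
```

```text
t 27.35 q [ 0.4938 -0.0411  0.2354] yaw -0.29 rad 0.1267 swept 1.18 turned 3.298 radial,tang F [6.7 0.7] F [-6.6  1.3  2.7] T [0.44 1.18 0.24] w 0.0172 q6 1.7
```

Request:
carry_out --increments '[[0,[0,0,0],[0,0,1]]]'

```text
t: 27.45
position: [0.4938, -0.041, 0.2354]
tcp_rot: [0.984, -0.179, -0.001, 0.0]
ft_force: [-5.0, 3.0, 4.5]
width: 0.0179
grasp_force: 50.0
```

```bash
python3 -c "
from h import *
arc()"
```

```text
t 27.45 q [ 0.4938 -0.041   0.2354] yaw -0.36 rad 0.1267 swept 1.181 turned 3.368 radial,tang F [5.3 2.6] F [-5.   3.   4.5] T [0.58 1.17 0.25] w 0.0179 q6 1.77
```

Request:
carry_out --increments '[[0,[0,0,0],[0,0,1]]]'

```text
t: 27.55
position: [0.4938, -0.0409, 0.2354]
tcp_rot: [0.977, -0.213, -0.001, -0.0]
ft_force: [-5.2, 4.1, 4.5]
width: 0.0176
grasp_force: 50.0
```

```bash
python3 -c "
from h import *
arc()"
```

```text
t 27.55 q [ 0.4938 -0.0409  0.2354] yaw -0.429 rad 0.1267 swept 1.182 turned 3.437 radial,tang F [5.6 3.7] F [-5.2  4.1  4.5] T [0.75 1.03 0.37] w 0.0176 q6 1.84
```

Request:
carry_out --increments '[[0,[0,0,0],[0,0,1]]]'

```text
t: 27.65
position: [0.4939, -0.0408, 0.2354]
tcp_rot: [0.969, -0.247, -0.001, -0.0]
ft_force: [-5.4, 3.9, 2.8]
width: 0.0178
grasp_force: 50.0
```

```bash
python3 -c "
from h import *
arc()"
```

```text
t 27.65 q [ 0.4939 -0.0408  0.2354] yaw -0.499 rad 0.1266 swept 1.182 turned 3.507 radial,tang F [5.8 3.4] F [-5.4  3.9  2.8] T [0.9  0.96 0.32] w 0.0178 q6 1.91
```

Request:
carry_out --increments '[[0,[0,0,0],[0,0,1]]]'

```text
t: 27.75
position: [0.4939, -0.0407, 0.2354]
tcp_rot: [0.96, -0.281, -0.001, -0.0]
ft_force: [-5.4, 4.1, 3.2]
width: 0.0177
grasp_force: 50.0
```

```bash
python3 -c "
from h import *
arc()"
```

```text
t 27.75 q [ 0.4939 -0.0407  0.2354] yaw -0.569 rad 0.1266 swept 1.183 turned 3.577 radial,tang F [5.8 3.6] F [-5.4  4.1  3.2] T [1.01 0.87 0.24] w 0.0177 q6 1.98
```

Request:
carry_out --increments '[[0,[-0.0022,-0.0034,0],[0,0,1]]]'

```text
t: 27.85
position: [0.494, -0.0403, 0.2354]
tcp_rot: [0.949, -0.314, -0.001, 0.001]
ft_force: [-4.5, -5.1, 2.4]
width: 0.0179
grasp_force: 50.0
```

```bash
python3 -c "
from h import *
arc()"
```

```text
t 27.85 q [ 0.494  -0.0403  0.2354] yaw -0.639 rad 0.1266 swept 1.187 turned 3.647 radial,tang F [ 4.1 -5.6] F [-4.5 -5.1  2.4] T [-1.14  0.84  0.12] w 0.0179 q6 2.06
```

Request:
carry_out --increments '[[0,[0,0,0],[0,0,1]]]'

```text
t: 27.95
position: [0.494, -0.0403, 0.2354]
tcp_rot: [0.938, -0.347, -0.0, 0.001]
ft_force: [-3.7, -0.5, 1.8]
width: 0.0176
grasp_force: 50.0
```

```bash
python3 -c "
from h import *
arc()"
```

```text
t 27.95 q [ 0.494  -0.0403  0.2354] yaw -0.709 rad 0.1265 swept 1.187 turned 3.717 radial,tang F [ 3.7 -0.9] F [-3.7 -0.5  1.8] T [-0.19  0.72  0.15] w 0.0176 q6 2.13
```

Request:
carry_out --increments '[[0,[0,0,0],[0,0,1]]]'

```text
t: 28.05
position: [0.4941, -0.0402, 0.2354]
tcp_rot: [0.925, -0.38, -0.0, 0.0]
ft_force: [-3.2, -0.6, 2.5]
width: 0.0172
grasp_force: 50.0
```

```bash
python3 -c "
from h import *
arc()
c=cam('scene','s5.png');cv2.imwrite('pics/s5z.png',cv2.resize(cv2.imread('pics/s5.png')[170:290,230:390],None,fx=5,fy=5,interpolation=cv2.INTER_CUBIC))"
```

```text
t 28.05 q [ 0.4941 -0.0402  0.2354] yaw -0.779 rad 0.1265 swept 1.187 turned 3.787 radial,tang F [ 3.2 -0.9] F [-3.2 -0.6  2.5] T [-0.13  0.56  0.15] w 0.0172 q6 2.19
```

View pics/s5z.png

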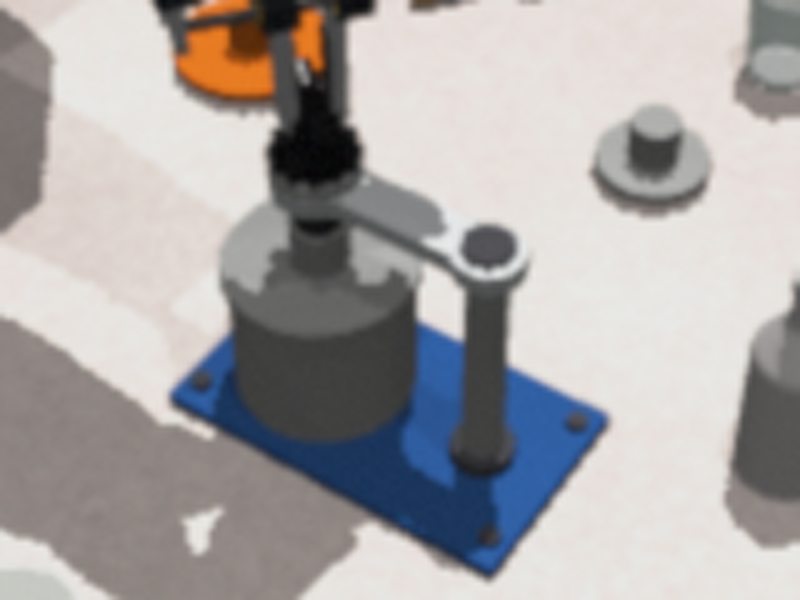

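The bridge is closed over the seated lid and the foot is on the boss. Torque rose to 0.37 N m and then fell to 0.12, which reads as one click. I'll turn a little further to confirm.

Request:
carry_out --increments '[[0,[0,0,0],[0,0,1]],[0,[0,0,0],[0,0,0]]]'

```text
t: 28.3
position: [0.4942, -0.0401, 0.2354]
tcp_rot: [0.912, -0.411, -0.0, 0.0]
ft_force: [-3.1, -1.9, 3.9]
width: 0.0177
grasp_force: 50.0
```

```bash
python3 -c "
from h import *
arc()"
```

```text
t 28.3 q [ 0.4942 -0.0401  0.2354] yaw -0.847 rad 0.1264 swept 1.189 turned 3.855 radial,tang F [ 2.9 -2.2] F [-3.1 -1.9  3.9] T [-0.41  0.77  0.07] w 0.0177 q6 2.26
```

Request:
carry_out --increments '[[0,[0,0,0],[0,0,1]],[0,[0,0,0],[0,0,0]]]'

```text
t: 28.5
position: [0.4943, -0.04, 0.2354]
tcp_rot: [0.897, -0.442, -0.0, 0.0]
ft_force: [-4.0, -3.3, 3.3]
width: 0.0177
grasp_force: 50.0
```

```bash
python3 -c "
from h import *
arc()"
```

```text
t 28.5 q [ 0.4943 -0.04    0.2354] yaw -0.917 rad 0.1263 swept 1.189 turned 3.925 radial,tang F [ 3.7 -3.7] F [-4.  -3.3  3.3] T [-0.58  0.75  0.15] w 0.0177 q6 2.33
```

Request:
carry_out --increments '[[0,[0,0,0],[0,0,1]],[0,[0,0,0],[0,0,0]]]'

```text
t: 28.7
position: [0.4943, -0.0399, 0.2354]
tcp_rot: [0.881, -0.473, 0.0, 0.0]
ft_force: [-3.7, -3.7, 3.6]
width: 0.0176
grasp_force: 50.0
```

```bash
python3 -c "
from h import *
arc()"
```

```text
t 28.7 q [ 0.4943 -0.0399  0.2354] yaw -0.986 rad 0.1263 swept 1.19 turned 3.994 radial,tang F [ 3.4 -4.1] F [-3.7 -3.7  3.6] T [-0.81  0.6   0.08] w 0.0176 q6 2.4
```

Request:
carry_out --increments '[[50,[0,0,0],[0,0,0]],[50,[0,0,0],[0,0,0]],[50,[0,0,0],[0,0,0]],[50,[0,0,0],[0,0,0]],[50,[0,0,-0.05],[0,0,0]]]'

```text
t: 29.2
position: [0.4937, -0.0392, 0.2489]
tcp_rot: [0.88, -0.474, -0.001, 0.0]
ft_force: [0.1, 0.3, -0.1]
width: 0.0467
grasp_force: 0.0
```

Request:
carry_out --increments '[[80,[0,0,-0.13],[0,0,0]],[80,[-0.08,0,-0.1],[0,0,0]],[80,[-0.13,0,-0.05],[0,0,0]],[80,[0,0,0],[0,0,0]],[80,[0,0,0],[0,0,0]]]'

```text
t: 29.7
position: [0.4597, 0.0136, 0.3345]
tcp_rot: [0.881, -0.474, 0.0, -0.0]
ft_force: [0.4, -0.1, 0.1]
width: 0.0749
grasp_force: 0.0
```

Run:
```python
from h import *
import pickle
c=cam('wrist','w6.png');pickle.dump(c,open('w6.pkl','wb'));a=pickle.load(open('w4.pkl','rb'))
# rectify both to world-top view at z=.223 centred on the knob, north-aligned, 0.4 mm/px
def top(c,k,z):
    n=300;g=(np.arange(n)-n/2)*.0004
    yy,xx=np.meshgrid(-g,g) # rows: +x up? row i -> x, col -> y
    X=k[0]-xx; Y=k[1]+yy
    p=proj(c,np.c_[X.ravel(),Y.ravel(),np.full(X.size,z)]).astype(np.float32).reshape(n,n,2)
    return cv2.remap(c['image'],p[...,0],p[...,1],cv2.INTER_CUBIC)
o=np.vstack([np.hstack([top(a,(.5605,-.163),.223),top(c,(.4955,-.042),.223)]),np.hstack([top(a,(.5605,-.163),.208),top(c,(.4955,-.042),.208)])])
cv2.imwrite('pics/cmp.png',o[:,:,::-1]); arc()
```

```text
t 29.75 q [0.4598 0.0131 0.3338] yaw -0.988 rad 0.1729 swept 1.48 turned 3.996 radial,tang F [ 0.4 -0.5] F [-0.4 -0.2 -0. ] T [ 0.1  -0.02 -0.  ] w 0.0751 q6 2.51
```

View pics/cmp.png

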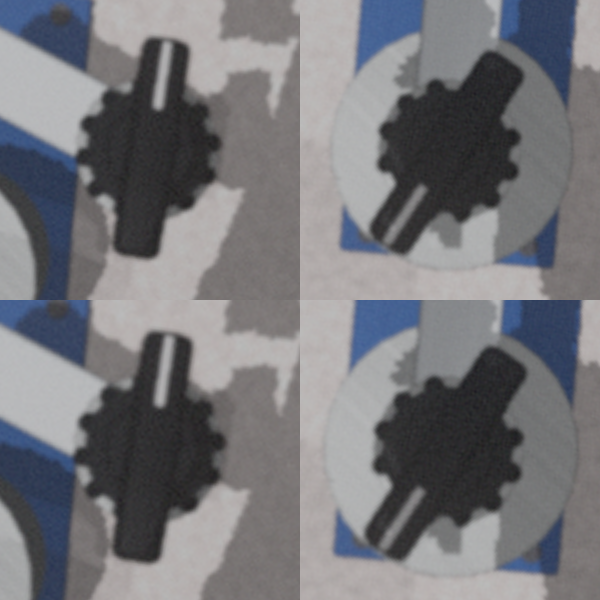

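The rectified views show the bar sprung back about 0.4 rad from where I let go. The white end now points down-left at about 2.54 rad, so the foot is pressing, probably after one click. For margin I'll regrip half a turn back and add roughly one more click.

Request:
carry_out --increments '[[60,[0,0,0],[0,0,-1]],[60,[0,0,0],[0,0,-1]],[60,[0,0,0],[0,0,-1]],[60,[0,0,0],[0,0,-1]],[60,[0,0,0],[0,0,-1]]]'

```text
t: 30.25
position: [0.46, 0.0124, 0.3332]
tcp_rot: [0.95, -0.314, -0.001, 0.0]
ft_force: [-0.4, 1.0, 0.1]
width: 0.0565
grasp_force: 0.0
```

Request:
carry_out --increments '[[60,[0,0,0],[0,0,-1]],[60,[0,0,0],[0,0,-1]],[60,[0,0,0],[0,0,-1]],[60,[0,0,0],[0,0,-1]],[60,[0,0,0],[0,0,-1]]]'

```text
t: 30.75
position: [0.46, 0.0124, 0.3332]
tcp_rot: [0.99, -0.144, -0.001, 0.0]
ft_force: [-0.3, -0.3, -1.0]
width: 0.0565
grasp_force: 0.0
```

Request:
carry_out --increments '[[60,[0,0,0],[0,0,-1]],[60,[0,0,0],[0,0,-1]],[60,[0,0,0],[0,0,-1]],[60,[0,0,0],[0,0,-1]],[60,[0,0,0],[0,0,-1]]]'

```text
t: 31.25
position: [0.46, 0.0124, 0.3332]
tcp_rot: [1.0, 0.03, -0.001, -0.0]
ft_force: [0.2, -0.3, 0.6]
width: 0.0562
grasp_force: 0.0
```

Request:
carry_out --increments '[[60,[0,0,0],[0,0,-1]],[60,[0,0,0],[0,0,-1]],[60,[0,0,0],[0,0,-1]],[60,[0,0,0],[0,0,-1]],[60,[0,0,0],[0,0,-1]]]'

```text
t: 31.75
position: [0.46, 0.0124, 0.3332]
tcp_rot: [0.979, 0.203, -0.001, -0.0]
ft_force: [-1.1, 0.8, 0.4]
width: 0.0561
grasp_force: 0.0
```

Request:
carry_out --increments '[[60,[0,0,0],[0,0,-1]],[60,[0,0,0],[0,0,-1]],[60,[0,0,0],[0,0,-1]],[60,[0,0,0],[0,0,-1]],[60,[0,0,0],[0,0,-1]]]'

```text
t: 32.25
position: [0.46, 0.0124, 0.3332]
tcp_rot: [0.929, 0.37, -0.001, -0.0]
ft_force: [1.1, 0.6, -0.5]
width: 0.0566
grasp_force: 0.0
```

Request:
carry_out --increments '[[60,[0,0,0],[0,0,-1]],[60,[0,0,0],[0,0,-1]],[60,[0,0,0],[0,0,-1]],[60,[0,0,0],[0,0,-1]],[60,[0,0,0],[0,0,-1]]]'

```text
t: 32.75
position: [0.46, 0.0124, 0.3332]
tcp_rot: [0.851, 0.526, -0.001, -0.001]
ft_force: [-0.5, -0.1, 1.3]
width: 0.0563
grasp_force: 0.0
```

Request:
carry_out --increments '[[60,[0,0,0],[0,0,-1]],[60,[0,0,0],[0,0,-1]],[60,[0,0,0],[0,0,-1]],[60,[0,0,0],[0,0,-1]],[60,[0,0,0],[0,0,-1]]]'

```text
t: 33.25
position: [0.46, 0.0124, 0.3332]
tcp_rot: [0.746, 0.666, -0.001, -0.001]
ft_force: [-1.0, -0.3, 0.4]
width: 0.0563
grasp_force: 0.0
```

Request:
carry_out --increments '[[60,[0,0,0],[0,0,-1]],[60,[0,0,0],[0,0,-1]],[60,[0,0,0],[0,0,-1]],[60,[0,0,0],[0,0,-1]],[60,[0,0,0],[0,0,-1]]]'

```text
t: 33.75
position: [0.46, 0.0124, 0.3332]
tcp_rot: [0.619, 0.785, -0.001, -0.001]
ft_force: [-0.3, -0.0, 1.1]
width: 0.0562
grasp_force: 0.0
```

Request:
carry_out --increments '[[60,[0,0,0],[0,0,-1]],[60,[0,0,0],[0,0,-1]],[60,[0,0,0],[0,0,-1]],[60,[0,0,0],[0,0,-1]],[60,[0,0,0],[0,0,-1]]]'

```text
t: 34.25
position: [0.46, 0.0124, 0.3332]
tcp_rot: [0.474, 0.881, -0.0, -0.001]
ft_force: [-0.8, -0.1, 1.1]
width: 0.0567
grasp_force: 0.0
```

Request:
carry_out --increments '[[60,[0,0,0],[0,0,-1]],[60,[0,0,0],[0,0,-1]],[60,[0,0,0],[0,0,-1]],[60,[0,0,0],[0,0,-1]],[60,[0,0,0],[0,0,-1]]]'

```text
t: 34.75
position: [0.46, 0.0124, 0.3332]
tcp_rot: [0.314, 0.95, -0.0, -0.001]
ft_force: [1.1, -0.2, -0.2]
width: 0.0565
grasp_force: 0.0
```

Run:
```python
from h import *
import pickle
c=pickle.load(open('w6.pkl','rb'))
# bar angle: dark pixels at z=.259 plane, PCA via minAreaRect
n=300;g=(np.arange(n)-n/2)*.0004;yy,xx=np.meshgrid(-g,g);X=.4955-xx;Y=-.042+yy
p=proj(c,np.c_[X.ravel(),Y.ravel(),np.full(X.size,.259)]).astype(np.float32).reshape(n,n,2)
t=cv2.cvtColor(cv2.remap(c['image'],p[...,0],p[...,1],cv2.INTER_LINEAR),cv2.COLOR_RGB2GRAY)
r=np.hypot(X-.4955,Y+.042);m=((t<75)&(r<.05)).astype(np.uint8);m=cv2.morphologyEx(m,cv2.MORPH_OPEN,np.ones((5,5)))
far=(m>0)&(r>.033);x=X[far]-X[far].mean();y=Y[far]-Y[far].mean();w,v=np.linalg.eigh(np.cov(x,y));print('axis',np.arctan2(v[1,1],v[0,1]),far.sum(),X[m>0].mean(),Y[m>0].mean())
hi=far&(X>.4955);lo=far&(X<.4955);a=np.array([X[hi].mean(),Y[hi].mean()]);b=np.array([X[lo].mean(),Y[lo].mean()]);print(a,b,np.arctan2(*(b-a)[::-1]),(a+b)/2)
plan([.4955,-.042,.30],2.54)
```

```text
axis 2.7192078906384713 2327 0.4981458120852253 -0.04605370590289906
[ 0.52696879 -0.06995096] [ 0.46517482 -0.0492577 ] 2.8184551939485987 [ 0.4960718  -0.05960433]
now [0.46   0.0124 0.3332] yaw 2.504 t 34.75
shift [-0.2032 -0.0752  0.1103] mm [-61.  -22.6  33.1] turn [-0.015 -0.023 -0.519]
```

Request:
carry_out --increments '[[60,[-0.102,-0.038,0],[0,0,0]],[60,[-0.102,-0.037,0.03],[0,0,0]],[60,[0,0,0.1],[0,0,-0.37]],[60,[0,0,0.1],[0,0,0]],[60,[0,0,0.06],[0,0,0]]]'

```text
t: 35.25
position: [0.4948, -0.0424, 0.2438]
tcp_rot: [0.303, 0.953, -0.0, -0.002]
ft_force: [0.3, 0.2, 0.3]
width: 0.0567
grasp_force: 0.0
```

Run:
```python
from h import *
plan([.4955,-.042,.234],2.53)
```

```text
now [ 0.4948 -0.0424  0.2438] yaw 2.526 t 35.25
shift [-0.0014  0.0024  0.0328] mm [-0.4  0.7  9.8] turn [-0.027 -0.056 -0.052]
```

Request:
carry_out --increments '[[60,[-0.001,0.002,0.02],[0,0,0]],[60,[0,0,0],[0,0,0]],[0,[0,0,0],[0,0,0]],[0,[0,0,0],[0,0,0]],[0,[0,0,0],[0,0,0]]]'

```text
t: 35.75
position: [0.4962, -0.0411, 0.242]
tcp_rot: [0.302, 0.953, 0.0, 0.001]
ft_force: [-1.6, 0.2, -0.2]
width: 0.0359
grasp_force: 0.0
```

Request:
carry_out --increments '[[0,[0,0,0],[0,0,0]],[0,[0,0,0],[0,0,0]],[0,[0,0,0],[0,0,0]],[0,[0,0,0],[0,0,0]],[0,[0,0,0],[0,0,0]]]'

```text
t: 36.25
position: [0.4958, -0.0414, 0.2415]
tcp_rot: [0.302, 0.953, -0.0, -0.0]
ft_force: [-3.8, -3.9, 3.5]
width: 0.0174
grasp_force: 49.8
```

```bash
python3 -c "
from h import *
arc()"
```

```text
t 36.25 q [ 0.4958 -0.0414  0.2415] yaw 2.527 rad 0.1246 swept 1.179 turned 0.481 radial,tang F [ 3.4 -4.2] F [-3.8 -3.9  3.5] T [-0.72  0.57  0.15] w 0.0174 q6 -1.11
```

Request:
carry_out --increments '[[0,[0,0,0],[0,0,1]],[0,[0,0,0],[0,0,1]]]'

```text
t: 36.45
position: [0.4958, -0.0415, 0.2415]
tcp_rot: [0.369, 0.929, -0.0, 0.0]
ft_force: [-4.3, -3.8, 3.7]
width: 0.0174
grasp_force: 49.9
```

```bash
python3 -c "
from h import *
arc()"
```

```text
t 36.45 q [ 0.4958 -0.0415  0.2415] yaw 2.385 rad 0.1247 swept 1.178 turned 0.623 radial,tang F [ 3.9 -4.1] F [-4.3 -3.8  3.7] T [-0.83  0.71  0.29] w 0.0174 q6 -0.97
```

Request:
carry_out --increments '[[0,[0,0,0],[0,0,1]],[0,[0,0,0],[0,0,1]]]'

```text
t: 36.65
position: [0.4958, -0.0415, 0.2416]
tcp_rot: [0.433, 0.901, -0.0, 0.0]
ft_force: [-4.1, -4.0, 3.6]
width: 0.0175
grasp_force: 49.9
```

```bash
python3 -c "
from h import *
arc()"
```

```text
t 36.65 q [ 0.4958 -0.0415  0.2416] yaw 2.245 rad 0.1247 swept 1.178 turned 0.763 radial,tang F [ 3.8 -4.3] F [-4.1 -4.   3.6] T [-0.88  0.74  0.29] w 0.0175 q6 -0.83
```

Request:
carry_out --increments '[[0,[0,0,0],[0,0,1]],[0,[0,0,0],[0,0,1]]]'

```text
t: 36.85
position: [0.4958, -0.0415, 0.2416]
tcp_rot: [0.495, 0.869, -0.001, 0.0]
ft_force: [-4.8, -5.5, 3.7]
width: 0.0179
grasp_force: 49.8
```

```bash
python3 -c "
from h import *
arc()"
```

```text
t 36.85 q [ 0.4958 -0.0415  0.2416] yaw 2.106 rad 0.1247 swept 1.178 turned 0.902 radial,tang F [ 4.3 -5.8] F [-4.8 -5.5  3.7] T [-0.93  0.7   0.27] w 0.0179 q6 -0.69
```

Request:
carry_out --increments '[[0,[0,0,0],[0,0,1]]]'

```text
t: 36.95
position: [0.4957, -0.0415, 0.2416]
tcp_rot: [0.525, 0.851, -0.001, 0.0]
ft_force: [-5.1, -4.2, 4.5]
width: 0.0177
grasp_force: 49.8
```

```bash
python3 -c "
from h import *
arc()"
```

```text
t 36.95 q [ 0.4957 -0.0415  0.2416] yaw 2.036 rad 0.1247 swept 1.178 turned 0.972 radial,tang F [ 4.7 -4.6] F [-5.1 -4.2  4.5] T [-0.92  0.8   0.18] w 0.0177 q6 -0.62
```

Request:
carry_out --increments '[[0,[0,0,0],[0,0,1]]]'

```text
t: 37.05
position: [0.4957, -0.0415, 0.2416]
tcp_rot: [0.555, 0.832, -0.001, 0.0]
ft_force: [-4.6, -4.6, 3.8]
width: 0.0175
grasp_force: 49.8
```

```bash
python3 -c "
from h import *
arc()"
```

```text
t 37.05 q [ 0.4957 -0.0415  0.2416] yaw 1.966 rad 0.1247 swept 1.178 turned 1.042 radial,tang F [ 4.2 -4.9] F [-4.6 -4.6  3.8] T [-0.99  0.8   0.17] w 0.0175 q6 -0.55
```

Request:
carry_out --increments '[[0,[0,0,0],[0,0,1]]]'

```text
t: 37.15
position: [0.4957, -0.0416, 0.2416]
tcp_rot: [0.583, 0.812, -0.001, 0.0]
ft_force: [-5.5, -4.7, 4.0]
width: 0.0174
grasp_force: 49.8
```

```bash
python3 -c "
from h import *
arc()"
```

```text
t 37.15 q [ 0.4957 -0.0416  0.2416] yaw 1.896 rad 0.1247 swept 1.178 turned 1.112 radial,tang F [ 5.1 -5.1] F [-5.5 -4.7  4. ] T [-1.02  0.9   0.14] w 0.0174 q6 -0.48
```

Torque rose to 0.29 and fell again, which reads as a second click. Two more rows to sit in the notch, then I'll release and withdraw.

Request:
carry_out --increments '[[0,[0,0,0],[0,0,1]],[0,[0,0,0],[0,0,0.5]],[0,[0,0,0],[0,0,0]]]'

```text
t: 37.45
position: [0.4957, -0.0416, 0.2416]
tcp_rot: [0.624, 0.781, -0.001, 0.0]
ft_force: [-5.5, -4.4, 4.3]
width: 0.0173
grasp_force: 49.8
```

```bash
python3 -c "
from h import *
arc()"
```

```text
t 37.45 q [ 0.4957 -0.0416  0.2416] yaw 1.793 rad 0.1248 swept 1.178 turned 1.215 radial,tang F [ 5.1 -4.8] F [-5.5 -4.4  4.3] T [-1.01  0.77  0.06] w 0.0173 q6 -0.38
```

Request:
carry_out --increments '[[60,[0,0,0],[0,0,0]],[60,[0,0,0],[0,0,0]],[60,[0,0,0],[0,0,0]],[60,[0,0,0],[0,0,0]],[60,[0,0,0],[0,0,0]]]'

```text
t: 37.95
position: [0.496, -0.041, 0.2412]
tcp_rot: [0.624, 0.782, 0.0, -0.0]
ft_force: [-0.0, -0.5, 0.7]
width: 0.0538
grasp_force: 0.0
```

Request:
carry_out --increments '[[60,[0,0,-0.05],[0,0,0]],[60,[0,0,-0.13],[0,0,0]],[60,[-0.08,0,-0.1],[0,0,0]],[60,[-0.13,0,-0.03],[0,0,0]],[60,[0,0,0],[0,0,0]]]'

```text
t: 38.45
position: [0.5106, -0.1054, 0.3354]
tcp_rot: [0.625, 0.781, 0.0, 0.001]
ft_force: [-0.3, -0.8, -0.1]
width: 0.0564
grasp_force: 0.0
```

Request:
carry_out --increments '[[60,[0,0,0],[0,0,0]],[60,[0,0,0],[0,0,0]]]'

```text
t: 38.65
position: [0.5097, -0.1019, 0.3338]
tcp_rot: [0.624, 0.782, -0.0, -0.0]
ft_force: [-0.4, 0.1, -0.8]
width: 0.0562
grasp_force: 0.0
```

Run:
```python
from h import *
import pickle
c=cam('wrist','w7.png');pickle.dump(c,open('w7.pkl','wb'));b=pickle.load(open('w6.pkl','rb'))
def top(c,k,z,n=400):
    g=(np.arange(n)-n/2)*.0003
    yy,xx=np.meshgrid(-g,g);X=k[0]-xx; Y=k[1]+yy
    p=proj(c,np.c_[X.ravel(),Y.ravel(),np.full(X.size,z)]).astype(np.float32).reshape(n,n,2)
    return cv2.remap(c['image'],p[...,0],p[...,1],cv2.INTER_CUBIC)
cv2.imwrite('pics/cmp2.png',np.hstack([top(b,(.4955,-.042),.223),top(c,(.4955,-.042),.223)])[:,:,::-1]); arc()
print(find('lid','wrist',c)[:2],find('knob','wrist',c)[:1])
```

```text
t 38.7 q [ 0.5097 -0.1017  0.3339] yaw 1.795 rad 0.1209 swept 0.67 turned 1.213 radial,tang F [0.4 0. ] F [-0.4 -0.1 -1.1] T [-0.01 -0.12  0.06] w 0.0562 q6 -0.49
[(0.77, [0.484, -0.02, 0.122]), (0.34, [0.339, -0.296, 0.015])] [(0.77, [0.496, -0.043, 0.258])]
```

View pics/cmp2.png

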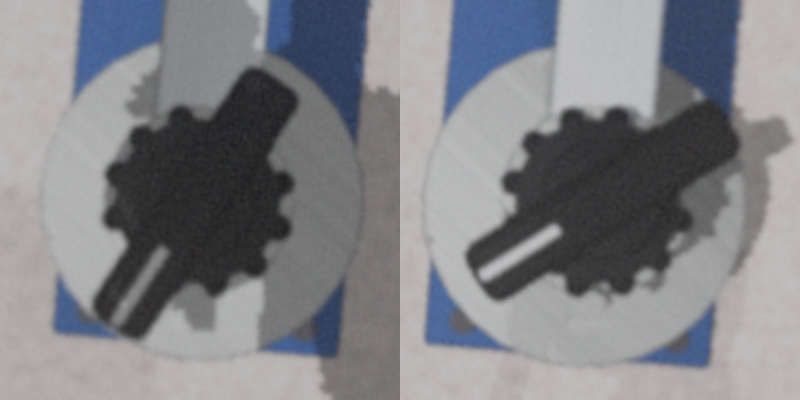

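The bar now rests at about 2.11 rad, about one notch beyond the first release. It sprang back 0.3 rad as expected. The bridge is in line over the lid and the gripper is clear.

```bash
python3 -c "
from plant import ctrl
print(ctrl.hand_in())"
```

```text
the job is handed in; nothing more can be done
None
```

I put the large lid on the jar, swung the bridge in to its stop and tightened the knob, probably by two clicks (inferred from torque and the knob's position); I then let go with the foot pressing and handed the job in, but no verdict came back.

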